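# Gauge the seized piston in a slanted pump cylinder

## Task

Pull the red dust plug out of the slanted pump cylinder and leave it in the blue parts tray. Then take the depth gauge from its fork, lower its rod squarely into the bore until it bottoms on the seized piston with the orange stop flush on the rim, and hold it there for a good second without shifting the piston. Hang the gauge back in its fork with the stop still where the rim set it, let go, and leave the other things on the table as they are.

Things in the scene. Friction and masses are not known exactly. Their poses are not given: they have to be found in the camera images.
- gauge_grip (a point): Depth gauge, centre of its handle: black, round, 24 mm diameter, 55 mm long. Below it a steel flange 40 mm across, 6 mm thick, then a rod 12 mm in diameter, 125 mm long; 0.24 kg. The point is on the axis, 158.5 mm above the rod's tip, 33.5 mm above the flange's underside; z runs from tip to handle. It starts hanging upright in the fork.
- rod_tip (a point): Centre of the flat lower end of the gauge's rod; z runs up the rod.
- stop_face (a point): Centre of the underside of the gauge's orange stop, a disc 40 mm across, 12 mm thick, that slides on the rod (10 to 95 mm from the tip) and stays by friction; about 2.5 N slides it. It starts 13 to 33 mm above the tip; the cylinder's rim pushes it up the rod as the rod goes down.
- bore_mouth (a point): Centre of the mouth of the blind bore (22 mm diameter) in the aluminium pump cylinder (56 mm outside, flat rim), fixed in a blue cradle on a 140 x 110 mm base. z points out along the bore axis, which leans 30 degrees from vertical, roughly towards the robot; y is level. About 126 mm above the table.
- piston_face (a point): Centre of the face of the seized piston, the bottom of the bore, 46 to 76 mm below the mouth along the bore axis. It resists up to about 45 N before it shifts.
- plug_grip (a point): Red dust plug, centre of its round knob (26 mm diameter, 48 mm long); below it a flange 44 mm across, 6 mm thick, and a spigot 19 mm in diameter, 18 mm long; 72 mm long in all, 60 g. The point is 30 mm above the flange's underside, 48 mm above the spigot's end; z runs from spigot to knob. It starts loose in the bore, flange on the rim.
- fork_seat (a point): Where the gauge hangs: midway between the tops of two steel tines on a fixed green rack, 155 mm above the table. z up. Slot 20 mm wide, open to this frame's -x; the rod stands in it here, flange on the tines. Tines 16 mm wide, 8 mm thick, ending 28 mm in front (-x) with a lip 4 mm high; the column starts 40 mm behind and is no higher than the tines. Base 120 x 100 mm.
- tray_in (a point): Centre of the inner floor of the blue parts tray, 150 x 120 mm (x, y) outside, walls 35 mm high and 4 mm thick. Fixed.
- mug: Bystander, not to be disturbed: blue-glazed mug, 84 mm across, 75 mm tall, handle on its own +y side; origin at the centre of its underside.
- spool: Bystander, not to be disturbed: solder spool, 44 mm across, 30 mm tall, lying flat; origin at the centre of its underside.
- meter: Bystander, not to be disturbed: grey-green test meter, 140 x 75 x 35 mm, lying face up; origin at the centre of its underside.
- driver: Bystander, not to be disturbed: blue-handled screwdriver, 170 mm long, lying along its x axis; origin at the centre of its underside (between handle and blade, at table level).
- jug: Bystander, not to be disturbed: glass jug with handle, 72 mm across, 95 mm tall; origin at the centre of its underside.
- oil: Bystander, not to be disturbed: amber bottle, 40 mm across, 120 mm tall; origin at the centre of its underside.
- gauge: The depth gauge as a whole; origin at the rod's tip.
- plug: The dust plug as a whole; origin at the centre of the spigot's end.
There are look-alikes about, which are no part of the job. Of the things like the gauge, leave any that is turquoise; of the rest the larger one is meant. Of the things shaped like the plug, the red one is meant.

How it is judged:
By the outcome, as a careful person would: the job done as asked, in the order asked, and still so for the second after the job is handed in, with the robot touching nothing.
It also fails if it takes over 72 s, if anything falls off the work surface, if the arm or the gripper's body presses on something with over 40 N, if the wrist force passes 120 N, or if a joint passes its speed limit or range.

## Robot

A 6-joint arm with a two-finger parallel gripper is mounted at the origin on the work surface. World frame = base frame: x ahead of the robot, y to its left, z up, the work surface at z = 0. Lengths are in m, angles in rad, forces in N, time in s.
With the tool pointing down it reaches from about 0.35 to 0.85 m from the base axis. Payload 8.1 kg.
Tool frame: the origin (TCP) lies at the very end of the fingers, on their centre line; the grasp point (between the pads) lies 19 mm behind it; z points along the fingers, y is the direction in which the jaws open and shut (so a half turn about z gives the same grasp; the last joint's range is limited). The gripper opens to 93 mm and grips with 3 to 60 N. Pads are 15 mm wide; open, the fingers measure 128 mm over their backs; the gripper's body (75 mm by 188 mm) begins 65 mm behind the grasp point.
Start: joints at [-1.333, 0.13, 1.488, -0, 1.523, -0.085], TCP at [0.19, -0.569, 0.219] pointing down, gripper open.
Joint ranges: [-2.96, 2.96], [-0.89, 2.26], [0.02, 2.5], [-1.34, 4.48], [0, 2.73], [-2.66, 2.66]. Speed limits (rad/s): [2.39, 2.39, 2.79, 3.14, 3.14, 3.14].

## Interface

Orientations are given as a rotation vector (axis times angle).
In Python, from plant import robot gives the robot as it stands.
- The arm moves only by the shell command python3 -m pendant 'ROWS' [OPENING] [FORCE]. ROWS is JSON, a list of rows, each an object with "delta_pos": the shift along the tool's x, y, z in m, a list of three; "spin": the turn about the tool's z in rad. In form: [{"delta_pos": [dx, dy, dz], "spin": spin}, ...]. A call has 1 to 10 rows; each row is the pose to reach, as a shift and turn from the pose measured when the call began, along the tool's axes at that moment; what a row does not reach only later rows make up. A row lasts 1/10 s, in which the tool goes at most 50 mm and 8.59 degrees, less where a joint would pass 70% of its speed; a pose out of reach is approached as far as the arm can. A call with a gripper value outside its range is refused whole. OPENING is the closure, from -1 (fully open) to 1 (shut), set as the call begins (- or left out, the last holds). The fingers move at their own pace and stop on an object; FORCE is the grip in N (left out, the last holds). Time passes only in rows, so rows that repeat a pose let the fingers close. It gives the time, the measured TCP pose, the force and the opening at its end, in the units of the state.
- robot.read_state(): the state, without advancing time (a new reading comes with each control period).
- robot.read_camera(name): name is "side" or "top" or "wrist"; returns a dict with "color" (480x640x3 uint8, blue, green, red), "camera_matrix" (3x3 intrinsics, pixels), "R" (3x3) and "t" (3): a world point X has camera coordinates R X + t. Camera axes: x right, y down, z forward; pixel columns grow to the right and rows downward; lengths in m; the calibration is good to about 2 mm. A picture is of the moment at which its call begins. There is no depth.
- robot.close_job(): hands the job in, once; it reports no verdict.
Trained networks look in the newest picture that a camera, given by its name, has taken for a name from the list of things; names that differ only in an ending like _2 or _b are one class to them, and where a whole thing is asked for, a point or a joint stands for the part that bears it (a point fixed in the world has none). Each returns a list of dicts, best first, with "score" (0 to 1); they miss things now and then, are a little off and sometimes report something else, mostly with a low value. They report only what shows in the picture. A call takes as long as a camera call. They do not tell look-alikes from the thing itself.
- robot.outline_of(camera, label): "mask" (480x640 bool, what is visible of it).
- robot.mark_of(camera, label): "location" ([x, y, z] in m, in the coordinates of the camera as it stood for that picture, good to about 4 mm: a listed point, or the origin of a listed thing).
The state is a dict: "t": time; "q": joint angles; "dq": joint speeds; "joint_torque": joint torques, N m; "tool_pos": TCP position; "orientation": TCP orientation; "force": force on the tool from outside, world axes, zero at the start; "wrist_torque": the same for the moment, N m; "opening": finger opening in m.
Only numpy, scipy, OpenCV 4.12 (cv2) and the standard library are available. Lean on these libraries where they do the work, as an engineer would, in place of code of your own. Each camera call takes 0.05 s, during which the arm holds its last target.

## Working session

There is one attempt and no reset: what is moved stays moved. The work goes in short steps, Python scripts to look and compute and a shell command to move; the robot and the scene stay as the last step left them, time stands still between calls to the robot, and variables do not carry over. Pictures are saved under pics/ and viewed, and the job is handed in when it is done.

```bash
ls -la; mkdir -p pics
cat > h.py <<'E'
import numpy as np, cv2
from scipy.spatial.transform import Rotation as Ro
from plant import robot
def cam(n,fn=None):
    c=robot.read_camera(n)
    if fn: cv2.imwrite('pics/'+fn,c['color'])
    return c
def w(c,p): return c['R'].T@(np.array(p)-c['t'])
def px(c,X):
    q=c['camera_matrix']@(c['R']@np.array(X)+c['t']); return q[:2]/q[2]
E
python3 - <<'E'
from h import *
s=robot.read_state(); print(s)
print(Ro.from_rotvec(s['orientation']).as_matrix().round(3))
names="gauge_grip rod_tip stop_face bore_mouth piston_face plug_grip fork_seat tray_in mug spool meter driver jug oil gauge plug".split()
for n in ("side","top","wrist"):
    c=cam(n,n+'0.png'); print(n, 'campos',(-c['R'].T@c['t']).round(3))
    for l in names:
        for m in robot.mark_of(n,l):
            if m['score']>.2:
                X=w(c,m['location']);print(l,round(m['score'],2),X.round(3),px(c,X).round(0))
E
```

```text
total 12
drwxr-xr-x  3 agent agent 4096 Dec  7 06:11 .
drwxr-xr-x 23 root  root  4096 Dec  7 06:11 ..
drwxr-xr-x  2 agent agent 4096 Dec  7 06:11 pics
{'t': 0.0, 'q': array([-1.33336713e+00,  1.31185097e-01,  1.48928391e+00, -2.18259635e-05,
        1.52301709e+00, -8.54284326e-02]), 'dq': array([ 0.0002321 ,  0.0007587 , -0.00120447,  0.0010227 , -0.00110754,
        0.00176036]), 'joint_torque': array([ 5.95956099e-04, -5.59840214e+01, -4.91762853e+01,  7.67099485e-02,
        3.50629888e-02, -1.33769731e-04]), 'tool_pos': array([ 0.19022596, -0.5684306 ,  0.21757063]), 'orientation': array([-3.09888560e+00, -5.04642278e-01,  2.59811722e-04]), 'force': array([ 0.35353216, -0.89159212, -0.24244906]), 'wrist_torque': array([ 0.05083259, -0.00439521, -0.03775698]), 'opening': 0.09274015084825983}
[[ 0.948  0.317 -0.   ]
 [ 0.317 -0.948  0.002]
 [ 0.    -0.002 -1.   ]]
side campos [ 0.191 -0.569  0.953]
gauge_grip 0.72 [ 0.567 -0.265  0.191] [400. 335.]
gauge_grip 0.58 [ 0.556 -0.164  0.105] [357. 322.]
gauge_grip 0.58 [ 0.712 -0.26   0.159] [457. 306.]
rod_tip 0.88 [ 0.571 -0.261  0.0
[... 2181 characters left out ...]
g 0.38 [0.422 0.131 0.001] [274. 303.]
spool 0.73 [ 0.416  0.132 -0.002] [274. 304.]
meter 0.8 [ 0.78  -0.116 -0.002] [357. 177.]
meter 0.29 [ 0.568 -0.262  0.188] [425. 245.]
driver 0.59 [ 0.39  -0.149 -0.001] [372. 311.]
jug 0.81 [ 0.598 -0.428 -0.003] [466. 237.]
oil 0.72 [ 0.568 -0.259  0.028] [411. 248.]
oil 0.58 [ 0.638  0.447 -0.006] [165. 230.]
gauge 0.7 [ 0.568 -0.256  0.026] [409. 248.]
gauge 0.59 [ 0.712 -0.262  0.001] [408. 199.]
gauge 0.51 [ 0.553 -0.166  0.001] [377. 255.]
gauge 0.39 [ 0.766  0.198 -0.001] [250. 184.]
gauge 0.28 [0.55  0.264 0.152] [216. 257.]
plug 0.74 [0.391 0.272 0.024] [224. 315.]
plug 0.69 [0.58  0.255 0.112] [223. 246.]
wrist campos [ 0.264 -0.545  0.386]
```

View pics/side0.png

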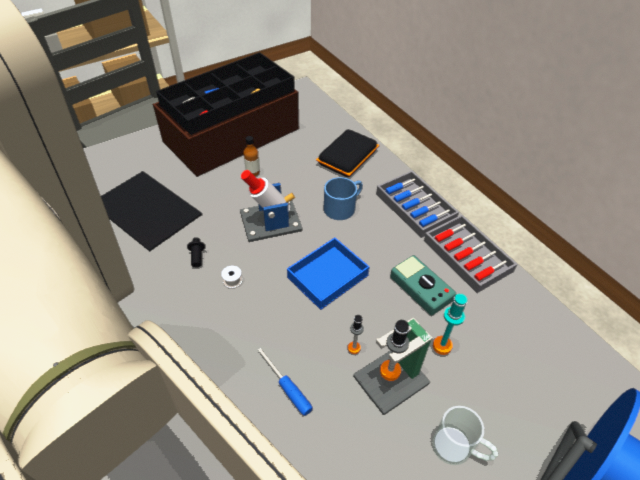

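View pics/top0.png

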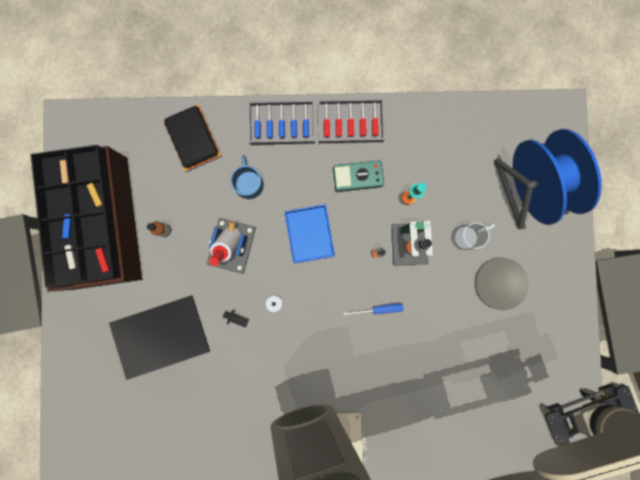

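```bash
python3 -m pendant --help 2>&1 | head -30
```

```text
invalid input: not JSON, or not a number
```

```bash
cat >> h.py <<'E'
def plan(target,yaw=None):
    s=robot.read_state(); R=Ro.from_rotvec(s['orientation']).as_matrix()
    y0=np.arctan2(R[1,0],R[0,0]); d=R.T@(np.array(target)-s['tool_pos'])
    sp=0 if yaw is None else -((yaw-y0+np.pi)%(2*np.pi)-np.pi)
    print('delta',d.round(4),'spin',round(sp,3),'| pos',s['tool_pos'].round(4),'yaw',round(y0,3),'q',s['q'].round(2),'t',round(s['t'],2),'F',s['force'].round(1),'op',round(s['opening'],4))
    return d,sp
E
python3 - <<'E'
from h import *
plan([.42,.22,.36],-.3)
for n,r in (('side',(slice(130,260),slice(200,330))),('side',(slice(280,430),slice(320,490)))):
    pass
a=cv2.imread('pics/side0.png')
p=np.hstack([cv2.resize(a[150:260,200:310],(400,400),interpolation=cv2.INTER_CUBIC),cv2.resize(a[290:400,350:460],(400,400),interpolation=cv2.INTER_CUBIC)])
cv2.imwrite('pics/crop0.png',p)
E
```

```text
delta [ 0.4681 -0.6754 -0.1414] spin 0.623 | pos [ 0.1904 -0.569   0.2186] yaw 0.323 q [-1.33  0.13  1.49 -0.    1.52 -0.09] t 2.55 F [0.5 0.4 0.3] op 0.0932
```

View pics/crop0.png

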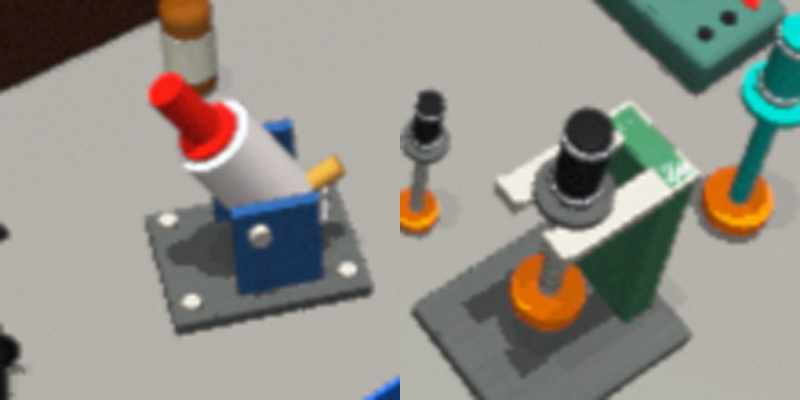

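Gauge candidates in the side view are the small black one at (357,322), the turquoise one at (457,306), and the larger black one hanging in the fork at (400,335). The fork one is meant: it is not turquoise and is larger than the small one. Plug candidates are the black one lying at (196,256) and the red one in the cylinder at (252,180). The red one is meant. The crop confirms both.

```bash
python3 -m pendant '[{"delta_pos":[0.02,-0.03,-0.04],"spin":0.0},{"delta_pos":[0.045,-0.065,-0.06],"spin":0.0},{"delta_pos":[0.07,-0.1,-0.08],"spin":0.1},{"delta_pos":[0.095,-0.14,-0.1],"spin":0.2},{"delta_pos":[0.12,-0.18,-0.12],"spin":0.3},{"delta_pos":[0.15,-0.215,-0.14],"spin":0.4},{"delta_pos":[0.18,-0.255,-0.14],"spin":0.5},{"delta_pos":[0.205,-0.295,-0.14],"spin":0.6},{"delta_pos":[0.23,-0.335,-0.14],"spin":0.62},{"delta_pos":[0.26,-0.37,-0.14],"spin":0.62}]' -1 20; python3 -c "
from h import *
plan([.42,.22,.36],-.3)"
```

```text
t: 3.55
tool_pos: [0.3194, -0.1339, 0.3592]
orientation: [3.106, -0.467, 0.003]
force: [1.1, -1.2, 0.2]
opening: 0.0927
delta [-0.008  -0.3678 -0.001 ] spin 0.001 | pos [ 0.3194 -0.1339  0.3592] yaw -0.299 q [-0.55 -0.59  1.84 -0.    1.88  1.32] t 3.55 F [ 1.1 -1.2  0.2] op 0.0927
```

```bash
python3 -m pendant '[{"delta_pos":[0.0,-0.04,0],"spin":0.0},{"delta_pos":[0.0,-0.08,0],"spin":0.0},{"delta_pos":[0.0,-0.12,0],"spin":0},{"delta_pos":[0.0,-0.165,0],"spin":0},{"delta_pos":[0.0,-0.21,0],"spin":0},{"delta_pos":[0,-0.255,0],"spin":0},{"delta_pos":[-0.005,-0.3,0],"spin":0},{"delta_pos":[-0.008,-0.34,0],"spin":0},{"delta_pos":[-0.008,-0.368,0],"spin":0},{"delta_pos":[-0.008,-0.368,0],"spin":0}]'
python3 - <<'E'
from h import *
plan([.42,.22,.36],-.3)
for n in ('wrist','top','side'):
    c=cam(n,n+'1.png'); print(n)
    for l in ('plug_grip','bore_mouth','plug'):
        for m in robot.mark_of(n,l):
            if m['score']>.3:
                X=w(c,m['location']);print(l,round(m['score'],2),X.round(4),px(c,X).round(0))
E
```

```text
t: 4.55
tool_pos: [0.4199, 0.223, 0.3582]
orientation: [3.107, -0.462, 0.001]
force: [-0.2, 0.2, 0.1]
opening: 0.0932
delta [ 0.0009  0.0029 -0.0018] spin 0.005 | pos [0.4199 0.223  0.3582] yaw -0.295 q [ 0.38 -0.22  1.58 -0.    1.79  2.25] t 4.55 F [-0.2  0.2  0.1] op 0.0932
wrist
plug_grip 0.85 [0.5489 0.2606 0.1506] [236.  92.]
plug_grip 0.62 [0.3758 0.2311 0.0129] [319. 221.]
plug 0.72 [0.3921 0.2727 0.0251] [286. 220.]
top
plug_grip 0.61 [0.5522 0.2619 0.1502] [217. 256.]
plug_grip 0.6 [0.3765 0.2268 0.0168] [240. 320.]
bore_mouth 0.56 [0.562  0.2622 0.1212] [219. 253.]
plug 0.55 [0.5789 0.2554 0.1105] [223. 247.]
plug 0.37 [0.5535 0.2632 0.1491] [217. 256.]
plug 0.35 [0.3924 0.2741 0.0272] [223. 315.]
side
plug_grip 0.92 [0.549  0.2608 0.1542] [251. 179.]
plug_grip 0.78 [0.3739 0.2259 0.0152] [197. 258.]
bore_mouth 0.77 [0.5646 0.256  0.1228] [259. 188.]
plug 0.74 [0.3937 0.274  0.0273] [196. 238.]
plug 0.73 [0.5696 0.2564 0.1103] [261. 191.]
```

View pics/wrist1.png

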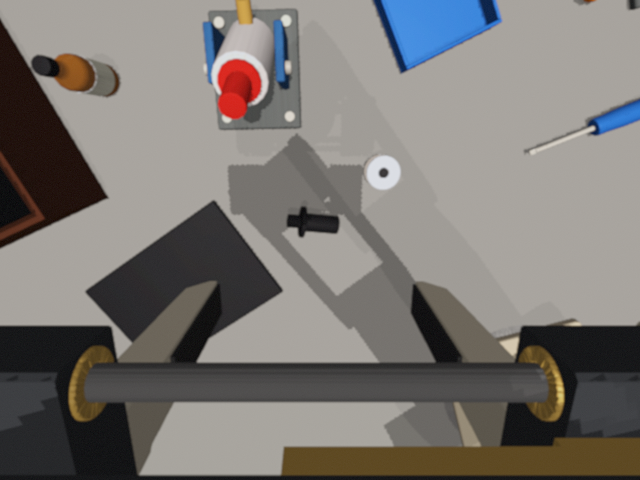

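```bash
cat >> h.py <<'E'
def ray(c,u,v,z):
    d=c['R'].T@np.linalg.inv(c['camera_matrix'])@np.array([u,v,1.]); o=-c['R'].T@c['t']
    return o+d*(z-o[2])/d[2]
E
python3 - <<'E'
from h import *
c=robot.read_camera('wrist'); 
for a,b in (((219,128),(300,127)),((208,10),(219,128)),((299,8),(301,127)),((227,118),(290,116)),((222,20),(227,118)),((286,20),(290,116))):
    A=ray(c,*a,.01);B=ray(c,*b,.01); d=B-A; print(A.round(3),B.round(3),np.degrees(np.arctan2(d[1],d[0])).round(1),np.linalg.norm(d).round(3))
cv2.imwrite('pics/w1c.png',cv2.resize(c['color'][0:140,180:330],(750,700),interpolation=cv2.INTER_CUBIC))
E
```

```text
[0.536 0.318 0.01 ] [0.505 0.214 0.01 ] -106.5 0.108
[0.669 0.28  0.01 ] [0.536 0.318 0.01 ] 164.2 0.139
[0.638 0.173 0.01 ] [0.505 0.213 0.01 ] 163.2 0.139
[0.544 0.303 0.01 ] [0.522 0.223 0.01 ] -105.4 0.083
[0.654 0.268 0.01 ] [0.544 0.303 0.01 ] 162.1 0.115
[0.63  0.192 0.01 ] [0.522 0.223 0.01 ] 164.2 0.113
```

View pics/w1c.png

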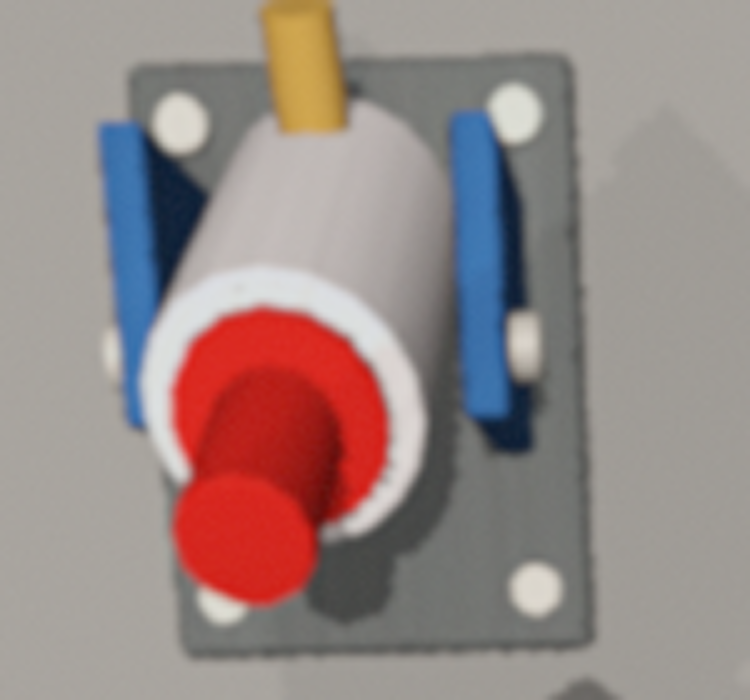

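Run:
```python
from h import *
plan([.548,.262,.25],-.285); plan([.548,.262,.1365],-.285)
```

```text
delta [ 0.1096 -0.0779  0.1094] spin -0.014 | pos [0.4201 0.22   0.3591] yaw -0.299 q [ 0.38 -0.23  1.58 -0.    1.79  2.25] t 5.2 F [-0.  -0.2  0.1] op 0.0927
delta [ 0.1094 -0.0779  0.2229] spin -0.014 | pos [0.4201 0.22   0.3591] yaw -0.299 q [ 0.38 -0.23  1.58 -0.    1.79  2.25] t 5.2 F [-0.  -0.2  0.1] op 0.0927
```

```bash
python3 -m pendant '[{"delta_pos":[0.03,-0.02,0.02],"spin":-0.014},{"delta_pos":[0.065,-0.045,0.04],"spin":-0.014},{"delta_pos":[0.1,-0.07,0.06],"spin":-0.014},{"delta_pos":[0.1095,-0.078,0.09],"spin":-0.014},{"delta_pos":[0.1095,-0.078,0.13],"spin":-0.014},{"delta_pos":[0.1095,-0.078,0.165],"spin":-0.014},{"delta_pos":[0.1095,-0.078,0.195],"spin":-0.014},{"delta_pos":[0.1095,-0.078,0.215],"spin":-0.014},{"delta_pos":[0.1095,-0.078,0.223],"spin":-0.014},{"delta_pos":[0.1095,-0.078,0.223],"spin":-0.014}]'
python3 - <<'E'
from h import *
plan([.548,.262,.1365],-.285)
c=cam('wrist','w2.png');d=cam('side')
cv2.imwrite('pics/s2.png',cv2.resize(d['color'][100:260,180:360],(720,640)[:2] if 0 else (675,600),interpolation=cv2.INTER_CUBIC))
E
```

```text
t: 6.2
tool_pos: [0.5473, 0.2616, 0.1351]
orientation: [3.108, -0.446, -0.0]
force: [0.3, -0.1, -0.4]
opening: 0.0928
delta [ 0.0005 -0.0005 -0.0014] spin -0.0 | pos [0.5473 0.2616 0.1351] yaw -0.285 q [ 0.36  0.2   1.56 -0.    1.38  2.22] t 6.2 F [ 0.3 -0.1 -0.4] op 0.0928
```

View pics/s2.png

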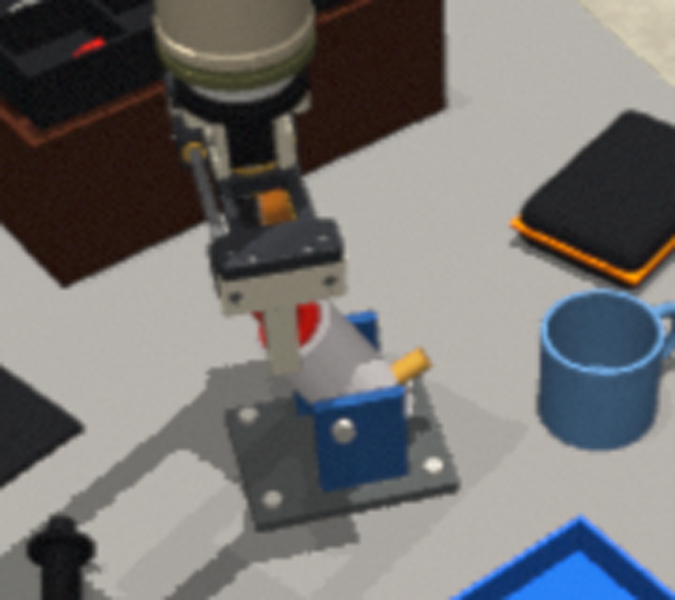

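View pics/w2.png

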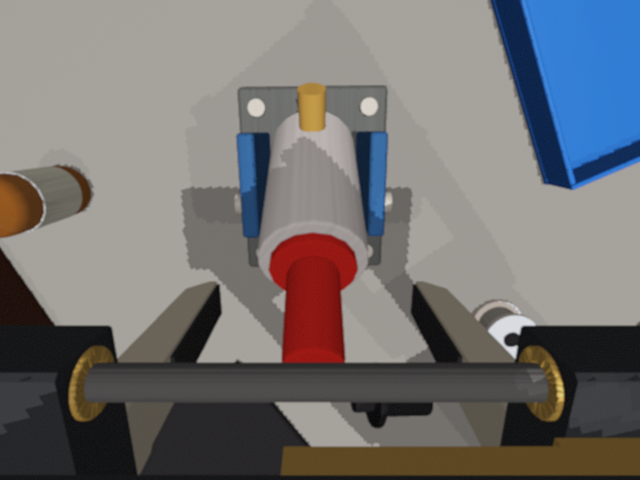

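The knob sits between the fingers at about (313,300–360) in the wrist view, and the cylinder axis is vertical in the image. I'm closing the fingers.

```bash
python3 -m pendant '[{"delta_pos":[0,0,0],"spin":0},{"delta_pos":[0,0,0],"spin":0},{"delta_pos":[0,0,0],"spin":0},{"delta_pos":[0,0,0],"spin":0},{"delta_pos":[0,0,0],"spin":0},{"delta_pos":[0,0,0],"spin":0}]' 1 20; python3 -c "
from h import *
plan([.548,.262,.1365],-.285)
c=cam('wrist','w3.png')"
```

```text
t: 6.9
tool_pos: [0.5488, 0.2623, 0.1377]
orientation: [-3.109, 0.447, -0.005]
force: [-0.0, -0.4, 0.2]
opening: 0.0494
delta [-0.0007  0.0005  0.0012] spin -0.0 | pos [0.5488 0.2623 0.1377] yaw -0.285 q [ 0.36  0.2   1.56 -0.    1.38  2.22] t 6.9 F [-0.  -0.4  0.2] op 0.0494
```

View pics/w3.png

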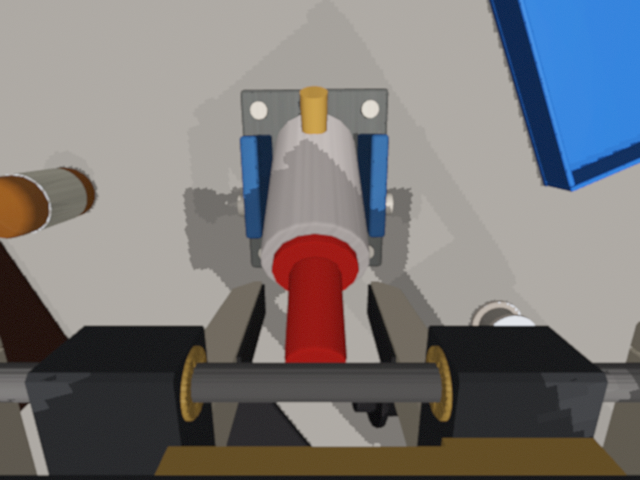

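Not closed yet: the opening is 49 mm. I'm waiting longer.

```bash
python3 -m pendant '[{"delta_pos":[0,0,0],"spin":0},{"delta_pos":[0,0,0],"spin":0},{"delta_pos":[0,0,0],"spin":0},{"delta_pos":[0,0,0],"spin":0},{"delta_pos":[0,0,0],"spin":0}]' 1 20; python3 -c "
from h import *
plan([.548-.48*.045,.262+.1405*.045,.1365+.866*.045],-.285)"
```

```text
t: 7.45
tool_pos: [0.5487, 0.2622, 0.1376]
orientation: [-3.11, 0.447, -0.005]
force: [-0.7, 0.0, -0.7]
opening: 0.0255
delta [-0.023   0.0004 -0.0379] spin -0.0 | pos [0.5487 0.2622 0.1376] yaw -0.285 q [ 0.36  0.2   1.56 -0.    1.38  2.22] t 7.45 F [-0.7  0.  -0.7] op 0.0255
```

Gripped, with the opening at 25.5 mm for a 26 mm knob. I'm pulling along the bore axis (tool −x 0.5, −z 0.866).

```bash
python3 -m pendant '[{"delta_pos":[-0.0025,0,-0.0043],"spin":0},{"delta_pos":[-0.0075,0,-0.013],"spin":0},{"delta_pos":[-0.0125,0,-0.0217],"spin":0},{"delta_pos":[-0.0175,0,-0.0303],"spin":0},{"delta_pos":[-0.0225,0,-0.039],"spin":0},{"delta_pos":[-0.025,0,-0.06],"spin":0},{"delta_pos":[-0.025,0,-0.09],"spin":0},{"delta_pos":[-0.025,0,-0.11],"spin":0},{"delta_pos":[-0.025,0,-0.11],"spin":0}]'
python3 - <<'E'
from h import *
plan([.617,.029,.2],0)
for n in ('side','top','wrist'):
    c=cam(n,n+'4.png')
    for l in ('bore_mouth','plug_grip','plug','tray_in','piston_face'):
        for m in robot.mark_of(n,l):
            if m['score']>.3:
                X=w(c,m['location']);print(n,l,round(m['score'],2),X.round(4),px(c,X).round(0))
E
```

```text
t: 8.35
tool_pos: [0.5259, 0.2702, 0.2523]
orientation: [-3.106, 0.446, -0.015]
force: [-0.6, 0.3, -1.0]
opening: 0.026
delta [0.1548 0.2062 0.0526] spin -0.285 | pos [0.5259 0.2702 0.2523] yaw -0.285 q [ 0.39  0.09  1.48 -0.    1.57  2.24] t 8.35 F [-0.6  0.3 -1. ] op 0.026
side bore_mouth 0.82 [0.5662 0.2578 0.1237] [259. 187.]
side plug_grip 0.75 [0.529  0.2689 0.2679] [237. 141.]
side plug_grip 0.7 [0.3723 0.2275 0.0182] [196. 257.]
side plug 0.72 [0.3967 0.2719 0.0288] [197. 238.]
side plug 0.48 [0.5472 0.2611 0.227 ] [248. 155.]
side tray_in 0.68 [0.6167 0.026  0.0113] [329. 273.]
side piston_face 0.46 [0.763  0.1976 0.0019] [339. 208.]
top bore_mouth 0.92 [0.5643 0.2616 0.1198] [220. 252.]
top plug_grip 0.6 [0.3772 0.2279 0.0161] [240. 320.]
top plug 0.5 [0.3929 0.2725 0.0241] [224. 315.]
top tray_in 0.7 [ 0.596  -0.4254 -0.0011] [466. 238.]
top tray_in 0.61 [0.6146 0.0257 0.0026] [310. 235.]
wrist bore_mouth 0.96 [0.5587 0.2575 0.1291] [317. 187.]
wrist plug_grip 0.87 [0.3713 0.2312 0.0154] [382. 318.]
wrist plug_grip 0.78 [0.5201 0.2673 0.2593] [320. 314.]
wrist plug 0.92 [0.5438 0.2637 0.2198] [314. 240.]
wrist tray_in 0.95 [0.6107 0.0272 0.0052] [522.  55.]
```

View pics/side4.png

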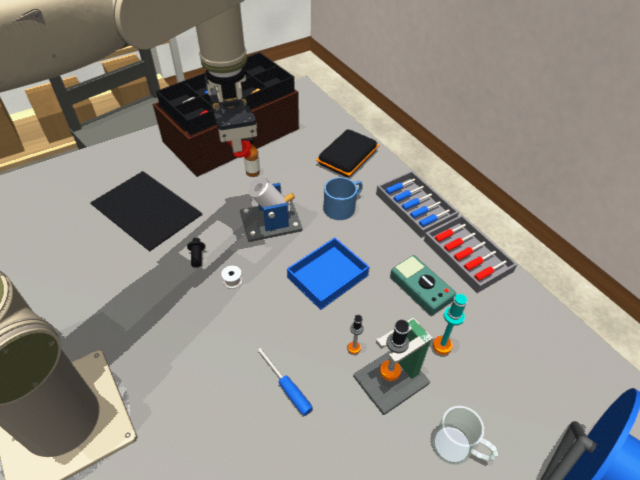

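View pics/wrist4.png

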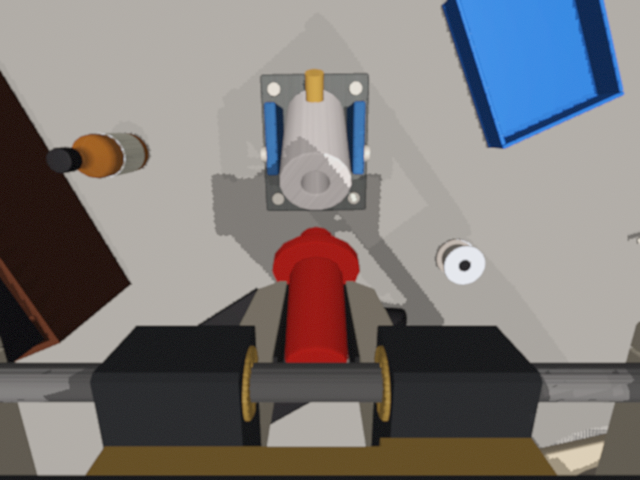

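Run:
```python
from h import *
c=robot.read_camera('wrist')
im=c['color']; cv2.imwrite('pics/w5c.png',cv2.resize(im[130:220,270:360],(720,600)[:1]*2 if 0 else (600,600),interpolation=cv2.INTER_CUBIC))
print(ray(c,315,181,.126)); np.savez('wcam5.npz',**c)
plan([.6293,.040,.15],.153); plan([.6293,.040,.042],.153)
```

```text
[0.56329328 0.25759911 0.126     ]
delta [0.1649 0.1906 0.098 ] spin -0.438 | pos [0.5244 0.2693 0.2476] yaw -0.285 q [ 0.39  0.09  1.48 -0.    1.57  2.24] t 9.3 F [-0.6 -1.  -0.5] op 0.0256
delta [0.1645 0.1907 0.206 ] spin -0.438 | pos [0.5244 0.2693 0.2476] yaw -0.285 q [ 0.39  0.09  1.48 -0.    1.57  2.24] t 9.3 F [-0.6 -1.  -0.5] op 0.0256
```

View pics/w5c.png

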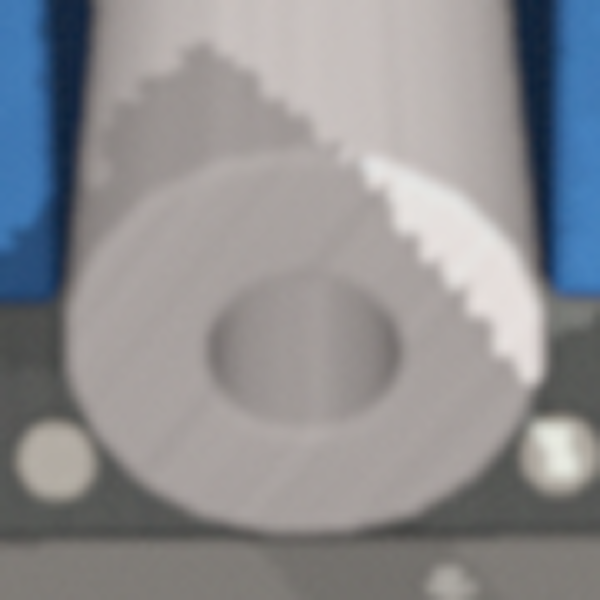

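```bash
python3 -m pendant '[{"delta_pos":[0.015,0.02,0],"spin":-0.05},{"delta_pos":[0.04,0.05,0],"spin":-0.15},{"delta_pos":[0.07,0.085,0],"spin":-0.25},{"delta_pos":[0.105,0.12,0.0],"spin":-0.35},{"delta_pos":[0.14,0.16,0.03],"spin":-0.438},{"delta_pos":[0.165,0.191,0.06],"spin":-0.438},{"delta_pos":[0.165,0.191,0.1],"spin":-0.438},{"delta_pos":[0.165,0.191,0.135],"spin":-0.438},{"delta_pos":[0.165,0.191,0.16],"spin":-0.438},{"delta_pos":[0.165,0.191,0.17],"spin":-0.438}]'
python3 - <<'E'
from h import *
plan([.6293,.040,.042],.153)
c=cam('side')
cv2.imwrite('pics/s6.png',cv2.resize(c['color'][200:320,260:420],(800,600),interpolation=cv2.INTER_CUBIC))
cam('wrist','w6.png')
E
```

```text
t: 10.3
tool_pos: [0.6272, 0.0393, 0.0742]
orientation: [3.132, 0.239, -0.004]
force: [0.3, -0.7, -0.9]
opening: 0.0256
delta [ 0.0022 -0.0004  0.0322] spin -0.001 | pos [0.6272 0.0393 0.0742] yaw 0.152 q [-0.02  0.32  1.55 -0.    1.28  1.4 ] t 10.3 F [ 0.3 -0.7 -0.9] op 0.0256
```

View pics/s6.png

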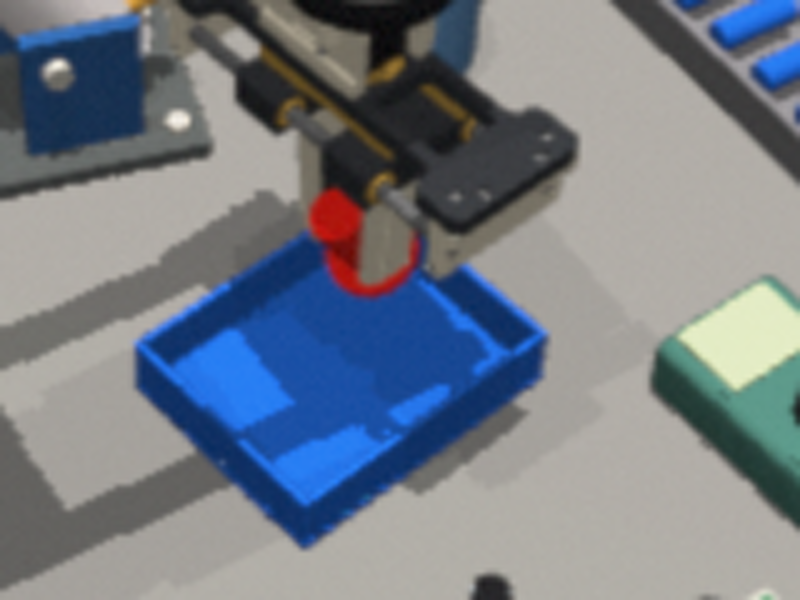

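View pics/w6.png

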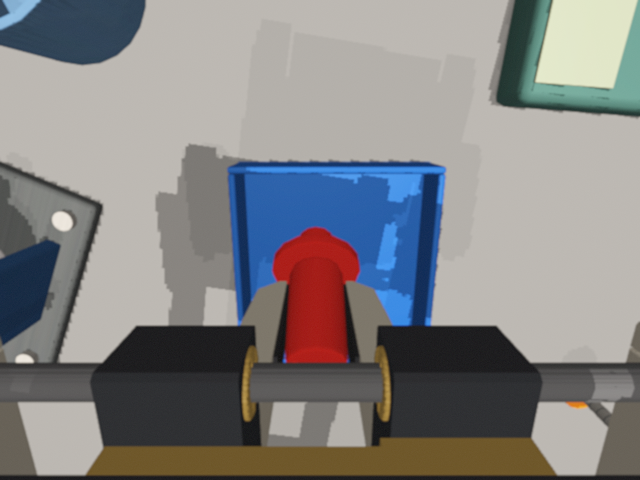

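```bash
python3 -m pendant '[{"delta_pos":[0.002,0,0.01],"spin":0},{"delta_pos":[0.002,0,0.02],"spin":0},{"delta_pos":[0.002,0,0.028],"spin":0},{"delta_pos":[0.002,0,0.034],"spin":0},{"delta_pos":[0.002,0,0.034],"spin":0}]'; python3 -m pendant '[{"delta_pos":[0,0,0],"spin":0},{"delta_pos":[0,0,0],"spin":0},{"delta_pos":[0,0,0],"spin":0},{"delta_pos":[0,0,0],"spin":0},{"delta_pos":[0,0,0],"spin":0}]' 0.1;  python3 - <<'E'
from h import *
plan([.6293,.040,.042],.153)
c=cam('side')
cv2.imwrite('pics/s7.png',cv2.resize(c['color'][200:320,260:420],(800,600),interpolation=cv2.INTER_CUBIC))
E
```

```text
t: 10.9
tool_pos: [0.6295, 0.04, 0.0411]
orientation: [3.132, 0.24, -0.003]
force: [0.2, -0.5, -0.4]
opening: 0.026
t: 11.4
tool_pos: [0.6297, 0.04, 0.0415]
orientation: [3.132, 0.24, -0.002]
force: [0.5, 0.2, 0.2]
opening: 0.0416
delta [-0.0004 -0.0001 -0.0005] spin -0.0 | pos [0.6297 0.04   0.0415] yaw 0.153 q [-0.02  0.36  1.56 -0.    1.23  1.4 ] t 11.4 F [0.5 0.2 0.2] op 0.0416
```

View pics/s7.png

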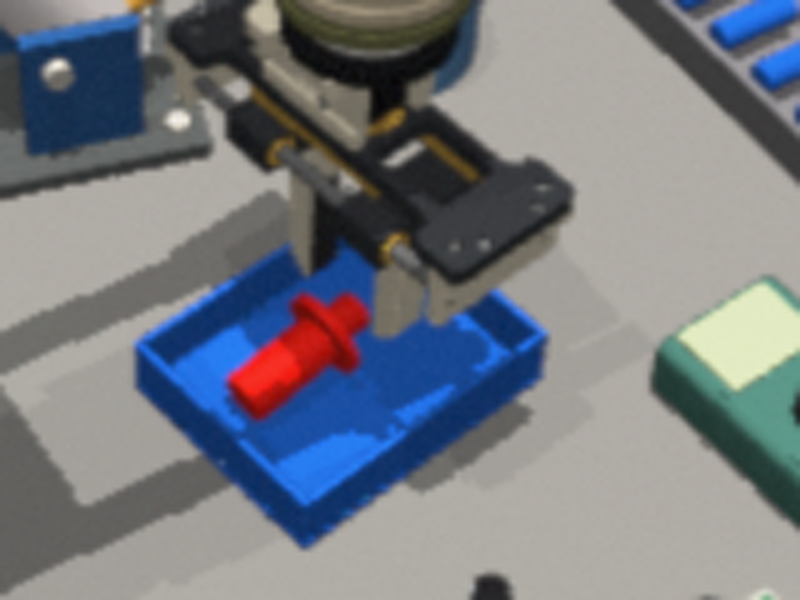

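```bash
python3 -m pendant '[{"delta_pos":[0,0,-0.03],"spin":0},{"delta_pos":[0,0,-0.08],"spin":0},{"delta_pos":[0,0,-0.13],"spin":0},{"delta_pos":[-0.03,0.03,-0.18],"spin":0.05},{"delta_pos":[-0.06,0.07,-0.22],"spin":0.1},{"delta_pos":[-0.09,0.11,-0.26],"spin":0.15},{"delta_pos":[-0.12,0.15,-0.29],"spin":0.15},{"delta_pos":[-0.15,0.19,-0.31],"spin":0.15},{"delta_pos":[-0.17,0.23,-0.31],"spin":0.15},{"delta_pos":[-0.18,0.26,-0.31],"spin":0.15}]' -0.3;  python3 - <<'E'
from h import *
plan([.5,-.25,.35],0)
c=cam('wrist','w8.png');np.savez('wcam8.npz',**c)
for l in ('gauge_grip','fork_seat','gauge','stop_face','rod_tip'):
        for m in robot.mark_of('wrist',l):
            if m['score']>.3:
                X=w(c,m['location']);print(l,round(m['score'],2),X.round(4),px(c,X).round(0))
E
```

```text
t: 12.45
tool_pos: [0.499, -0.2208, 0.3499]
orientation: [3.14, 0.006, 0.003]
force: [1.0, 0.3, -0.1]
opening: 0.0603
delta [ 0.0009  0.0292 -0.    ] spin 0.004 | pos [ 0.499  -0.2208  0.3499] yaw 0.004 q [-0.51 -0.04  1.42 -0.    1.75  1.06] t 12.45 F [ 1.   0.3 -0.1] op 0.0603
gauge_grip 0.87 [ 0.5672 -0.2637  0.1902] [365. 142.]
gauge_grip 0.75 [ 0.5483 -0.1678  0.1064] [266. 158.]
gauge 0.87 [ 0.5536 -0.1689 -0.0012] [277. 148.]
gauge 0.86 [ 0.7164 -0.263   0.0009] [350.  12.]
gauge 0.68 [ 0.5686 -0.2588  0.0325] [345. 137.]
stop_face 0.68 [ 0.7111 -0.2633  0.0113] [350.  14.]
stop_face 0.67 [ 0.5548 -0.1662  0.0095] [274. 148.]
rod_tip 0.83 [ 0.5543 -0.1639  0.0044] [272. 148.]
rod_tip 0.71 [ 0.7162 -0.2608  0.0032] [348.  12.]
rod_tip 0.46 [0.6296 0.0394 0.0328] [100.  84.]
```

View pics/w8.png

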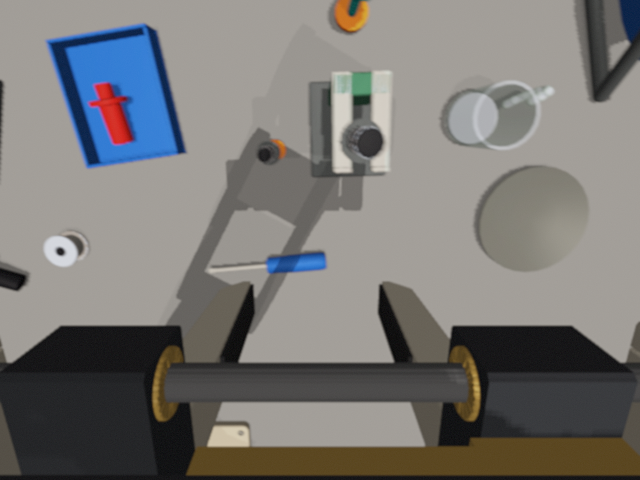

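Run:
```python
from h import *
c=np.load('wcam8.npz'); print(ray(c,369,140,.216), ray(c,361.5,155,.155),ray(c,361,171,.155))
cv2.imwrite('pics/w8c.png',cv2.resize(c['color'][60:190,290:420],(600,600),interpolation=cv2.INTER_CUBIC))
plan([.568,-.2625,.26],0);plan([.568,-.2625,.1735],0)
```

```text
[ 0.56969196 -0.26327233  0.216     ] [ 0.55450819 -0.26529064  0.155     ] [ 0.53944684 -0.26538019  0.155     ]
delta [0.0682 0.0441 0.0868] spin 0.003 | pos [ 0.4998 -0.2187  0.3469] yaw 0.003 q [-0.51 -0.03  1.42 -0.    1.75  1.06] t 12.75 F [ 0.5 -0.4 -0.1] op 0.0605
delta [0.0683 0.0442 0.1733] spin 0.003 | pos [ 0.4998 -0.2187  0.3469] yaw 0.003 q [-0.51 -0.03  1.42 -0.    1.75  1.06] t 12.75 F [ 0.5 -0.4 -0.1] op 0.0605
```

View pics/w8c.png

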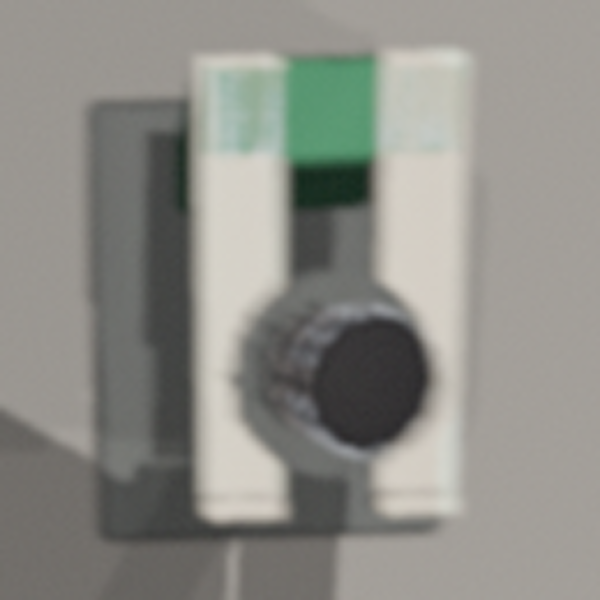

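```bash
python3 -m pendant '[{"delta_pos":[0.03,0.02,0.01],"spin":0.003},{"delta_pos":[0.06,0.04,0.03],"spin":0.003},{"delta_pos":[0.069,0.0445,0.06],"spin":0.003},{"delta_pos":[0.069,0.0445,0.09],"spin":0.003},{"delta_pos":[0.069,0.0445,0.12],"spin":0.003},{"delta_pos":[0.069,0.0445,0.145],"spin":0.003},{"delta_pos":[0.069,0.0445,0.165],"spin":0.003},{"delta_pos":[0.069,0.0445,0.173],"spin":0.003},{"delta_pos":[0.069,0.0445,0.173],"spin":0.003}]'
python3 - <<'E'
from h import *
plan([.569,-.263,.1735],0)
cam('wrist','w9.png')
c=cam('side')
cv2.imwrite('pics/s9.png',cv2.resize(c['color'][260:410,320:500],(720,600),interpolation=cv2.INTER_CUBIC))
E
```

```text
t: 13.65
tool_pos: [0.5683, -0.261, 0.1721]
orientation: [-3.139, -0.004, 0.007]
force: [-0.0, -0.2, -0.0]
opening: 0.0603
delta [ 0.0007  0.002  -0.0015] spin 0.002 | pos [ 0.5683 -0.261   0.1721] yaw 0.002 q [-0.51  0.23  1.46 -0.    1.45  1.06] t 13.65 F [-0.  -0.2 -0. ] op 0.0603
```

View pics/w9.png

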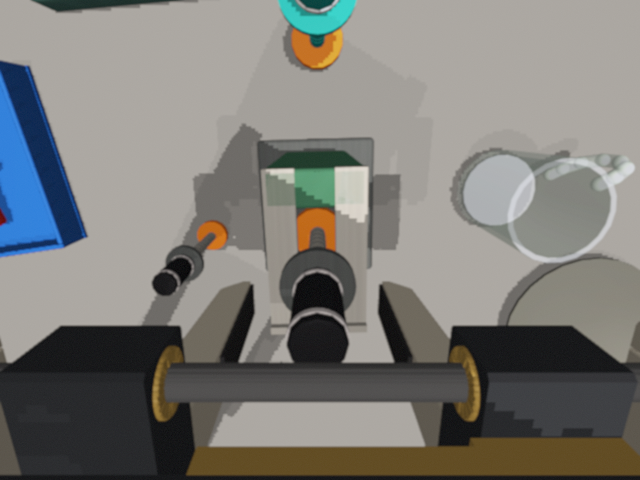

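View pics/s9.png

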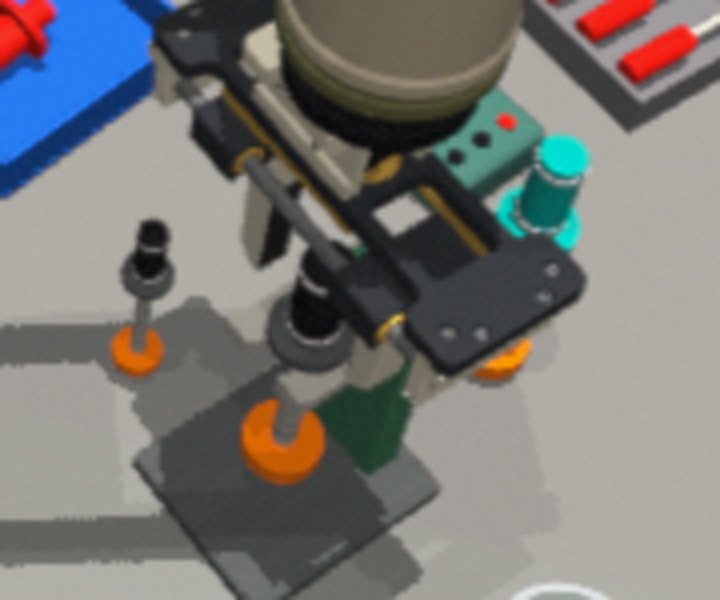

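Run:
```python
from h import *
c=cam('wrist')
s=robot.read_state();p=s['tool_pos']
for x in (.56,.565,.57,.575):
    print(x,px(c,[x,-.262,.216]).round(0),px(c,[x,-.262,.161]).round(0),px(c,[x+.02,-.262,.161]).round(0),px(c,[x+.02,-.262,.155]).round(0))
for y in (.035,.03,):print(px(c,p+[.0075,y,0]),px(c,p+[-.0075,y,0]))
for l in ('gauge_grip','fork_seat'):
        for m in robot.mark_of('wrist',l):
            if m['score']>.3:
                X=w(c,m['location']);print(l,round(m['score'],2),X.round(4),px(c,X).round(0))
```

```text
0.56 [313. 362.] [314. 300.] [314. 265.] [314. 261.]
0.565 [313. 351.] [314. 292.] [314. 256.] [314. 252.]
0.57 [313. 340.] [314. 283.] [314. 247.] [314. 243.]
0.575 [313. 328.] [314. 274.] [314. 237.] [314. 234.]
[242.66636607 281.07379266] [244.32158474 309.19264235]
[253.01231418 281.08455362] [254.42839182 309.20277305]
gauge_grip 0.78 [ 0.5657 -0.2622  0.1895] [314. 316.]
gauge_grip 0.7 [ 0.5478 -0.17    0.1082] [179. 282.]
```

```bash
python3 -m pendant '[{"delta_pos":[0.001,0.0015,-0.0015],"spin":0.002},{"delta_pos":[0.001,0.0015,-0.0015],"spin":0.002},{"delta_pos":[0.001,0.0015,-0.0015],"spin":0.002},{"delta_pos":[0.001,0.0015,-0.0015],"spin":0.002},{"delta_pos":[0.001,0.0015,-0.0015],"spin":0.002},{"delta_pos":[0.001,0.0015,-0.0015],"spin":0.002},{"delta_pos":[0.001,0.0015,-0.0015],"spin":0.002},{"delta_pos":[0.001,0.0015,-0.0015],"spin":0.002}]' 1 30
python3 - <<'E'
from h import *
plan([.569,-.263,.1735],0)
E
```

```text
t: 14.7
tool_pos: [0.5705, -0.2643, 0.177]
orientation: [3.141, -0.002, 0.001]
force: [-0.3, 2.4, 1.1]
opening: 0.0231
delta [-0.0015 -0.0013  0.0035] spin -0.001 | pos [ 0.5705 -0.2643  0.177 ] yaw -0.001 q [-0.52  0.23  1.45 -0.    1.46  1.06] t 14.7 F [-0.3  2.4  1.1] op 0.0231
```

```bash
python3 -m pendant '[{"delta_pos":[0,0,-0.004],"spin":0},{"delta_pos":[0,0,-0.01],"spin":0},{"delta_pos":[0,0,-0.012],"spin":0},{"delta_pos":[-0.01,0,-0.012],"spin":0},{"delta_pos":[-0.025,0,-0.012],"spin":0},{"delta_pos":[-0.045,0,-0.012],"spin":0},{"delta_pos":[-0.065,0,-0.012],"spin":0},{"delta_pos":[-0.08,0,-0.012],"spin":0},{"delta_pos":[-0.09,0,-0.03],"spin":0},{"delta_pos":[-0.09,0,-0.05],"spin":0}]'
python3 - <<'E'
from h import *
plan([.569,-.263,.1735],0)
c=cam('side','s10.png')
for l in ('gauge_grip','rod_tip','stop_face'):
        for m in robot.mark_of('side',l):
            if m['score']>.3:
                X=w(c,m['location']);print(l,round(m['score'],2),X.round(4),px(c,X).round(0))
cv2.imwrite('pics/s10.png',cv2.resize(c['color'][260:410,300:480],(720,600),interpolation=cv2.INTER_CUBIC))
E
```

```text
t: 15.7
tool_pos: [0.478, -0.2639, 0.2262]
orientation: [-3.141, 0.003, 0.004]
force: [0.8, 0.3, -2.9]
opening: 0.0235
delta [ 0.0911 -0.001   0.0525] spin -0.002 | pos [ 0.478  -0.2639  0.2262] yaw -0.002 q [-0.6  -0.02  1.63 -0.    1.53  0.98] t 15.7 F [ 0.8  0.3 -2.9] op 0.0235
gauge_grip 0.83 [ 0.4719 -0.2634  0.2407] [357. 345.]
gauge_grip 0.64 [ 0.7115 -0.26    0.1614] [457. 306.]
rod_tip 0.87 [ 0.7129 -0.2622  0.0055] [441. 348.]
rod_tip 0.57 [ 0.4748 -0.2611  0.0826] [351. 387.]
stop_face 0.8 [ 0.4755 -0.2658  0.0961] [353. 386.]
stop_face 0.69 [ 0.7098 -0.2642  0.012 ] [442. 348.]
```

View pics/s10.png

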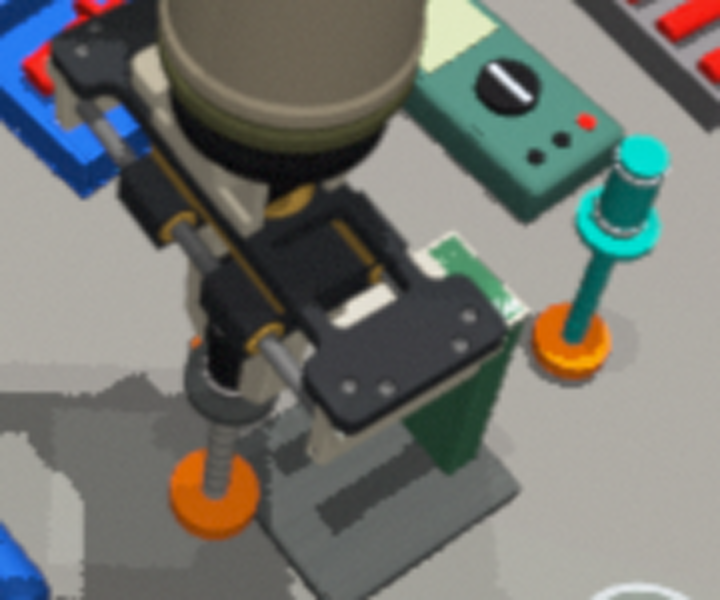

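```bash
python3 -m pendant '[{"delta_pos":[0,0,-0.03],"spin":0},{"delta_pos":[0,0,-0.065],"spin":0},{"delta_pos":[0.01,-0.03,-0.085],"spin":0},{"delta_pos":[0.03,-0.07,-0.085],"spin":-0.05},{"delta_pos":[0.05,-0.11,-0.085],"spin":-0.1},{"delta_pos":[0.07,-0.15,-0.085],"spin":-0.15},{"delta_pos":[0.09,-0.19,-0.085],"spin":-0.155},{"delta_pos":[0.1,-0.23,-0.085],"spin":-0.155},{"delta_pos":[0.107,-0.255,-0.06],"spin":-0.155},{"delta_pos":[0.107,-0.255,-0.035],"spin":-0.155}]'
python3 - <<'E'
from h import *
plan([.5855,-.0074,.26],.153)
c=cam('side')
cv2.imwrite('pics/s11.png',cv2.resize(c['color'][170:320,240:420],(720,600),interpolation=cv2.INTER_CUBIC))
c=cam('top'); cv2.imwrite('pics/t11.png',cv2.resize(c['color'][180:280,260:380],(720,600),interpolation=cv2.INTER_CUBIC))
E
```

```text
t: 16.9
tool_pos: [0.5883, -0.0056, 0.26]
orientation: [-3.132, -0.248, -0.002]
force: [0.4, 0.1, -2.8]
opening: 0.0237
delta [-0.0031  0.0013 -0.    ] spin 0.005 | pos [ 0.5883 -0.0056  0.26  ] yaw 0.158 q [-0.1   0.08  1.46  0.    1.59  1.32] t 16.9 F [ 0.4  0.1 -2.8] op 0.0237
```

View pics/s11.png

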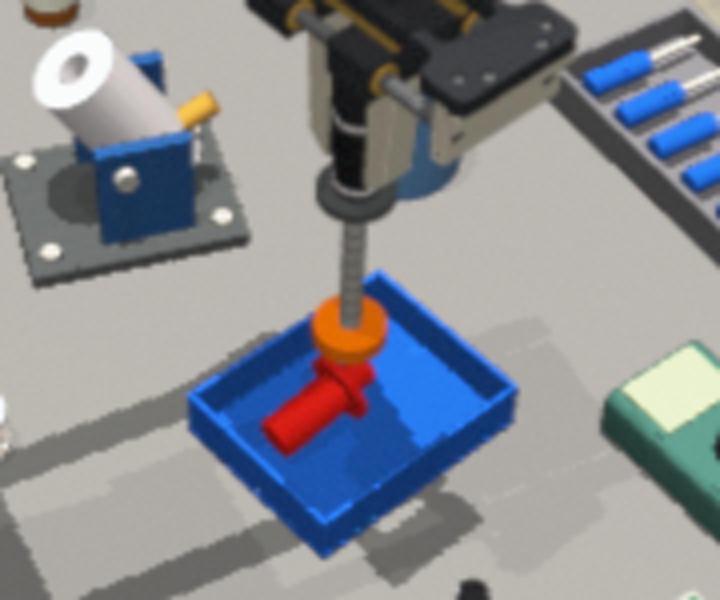

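View pics/t11.png

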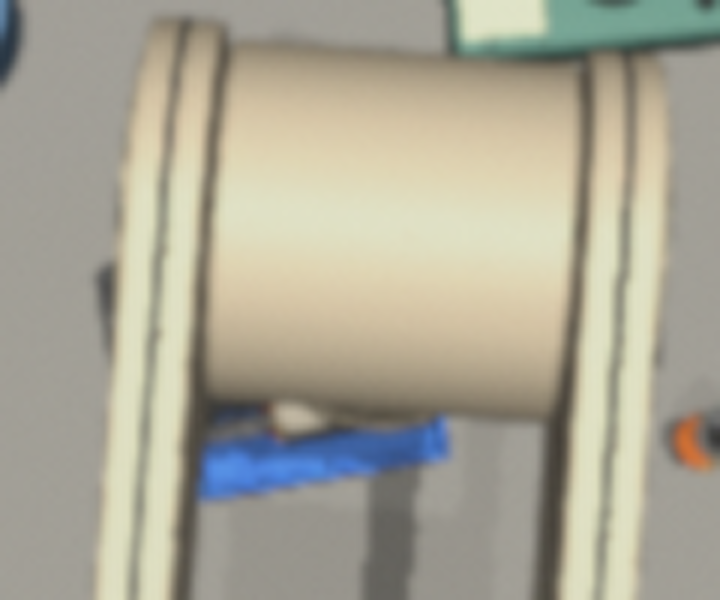

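Run:
```python
from h import *
c=cam('side')
# crop (720x600 from 180x150) scale 4
ex=np.array([np.cos(.153),np.sin(.153)]);ey=np.array([-ex[1],ex[0]])
def P(u,v,z,n):
    X=ray(c,240+u/4,170+v/4,z); d=X[:2]-[.6155,.0275]; print(n,X.round(3),'tray',(d@ex*1000).round(0),(d@ey*1000).round(0))
P(190,395,.035,'c -x+y');P(325,550,.035,'c -x-y');P(516,388,.035,'c +x-y');P(380,275,.035,'c +x+y')
P(280,450,.013,'knob low');P(300,440,.013,'knob -y side end');P(365,410,.01,'flange -y')
```

```text
c -x+y [0.532 0.07  0.035] tray -76.0 55.0
c -x-y [ 0.541 -0.06   0.035] tray -87.0 -75.0
c +x-y [ 0.695 -0.023  0.035] tray 71.0 -62.0
c +x+y [0.676 0.09  0.035] tray 70.0 53.0
knob low [0.564 0.024 0.013] tray -51.0 4.0
knob -y side end [0.578 0.024 0.013] tray -38.0 2.0
flange -y [0.623 0.025 0.01 ] tray 7.0 -4.0
```

```bash
python3 -m pendant '[{"delta_pos":[-0.005,0.0025,0.01],"spin":0.005},{"delta_pos":[-0.005,0.0025,0.03],"spin":0.005},{"delta_pos":[-0.006,0.0025,0.05],"spin":0.005},{"delta_pos":[-0.006,0.0025,0.07],"spin":0.005},{"delta_pos":[-0.007,0.0025,0.09],"spin":0.005},{"delta_pos":[-0.007,0.0025,0.1],"spin":0.005},{"delta_pos":[-0.01,0.0025,0.105],"spin":0.005},{"delta_pos":[-0.01,0.0025,0.105],"spin":0.005}]' 1 12
python3 - <<'E'
from h import *
plan([.5855,-.0074,.26],.153)
c=cam('side')
cv2.imwrite('pics/s12.png',cv2.resize(c['color'][170:320,240:420],(720,600),interpolation=cv2.INTER_CUBIC))
cam('wrist','w12.png')
E
```

```text
t: 17.85
tool_pos: [0.5755, -0.0135, 0.1533]
orientation: [3.133, 0.234, -0.009]
force: [-0.1, -0.3, -3.3]
opening: 0.024
delta [ 0.0102 -0.0046 -0.1067] spin -0.004 | pos [ 0.5755 -0.0135  0.1533] yaw 0.149 q [-0.11  0.11  1.63 -0.    1.41  1.31] t 17.85 F [-0.1 -0.3 -3.3] op 0.024
```

View pics/s12.png

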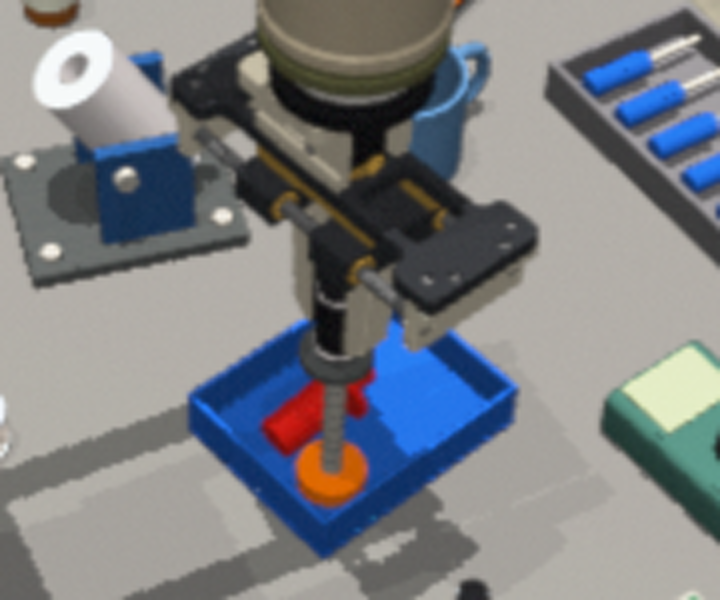

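View pics/w12.png

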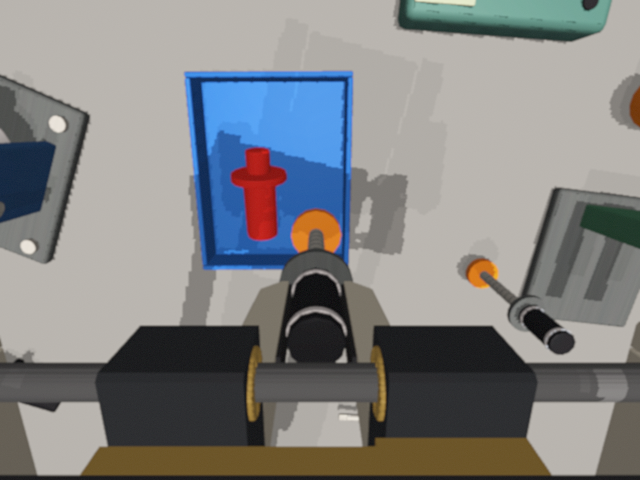

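```bash
python3 -m pendant '[{"delta_pos":[-0.004,-0.002,0],"spin":0},{"delta_pos":[-0.012,-0.002,0],"spin":0},{"delta_pos":[-0.025,-0.002,0],"spin":0},{"delta_pos":[-0.035,-0.002,0.002],"spin":0},{"delta_pos":[-0.045,-0.002,0.004],"spin":0},{"delta_pos":[-0.055,-0.002,0.007],"spin":0},{"delta_pos":[-0.064,-0.002,0.0107],"spin":0},{"delta_pos":[-0.071,-0.002,0.014],"spin":0},{"delta_pos":[-0.077,-0.002,0.0176],"spin":0},{"delta_pos":[-0.077,-0.002,0.0176],"spin":0}]' 1 12
python3 - <<'E'
from h import *
plan([.5855,-.0074,.26],.153)
c=cam('side')
cv2.imwrite('pics/s13.png',cv2.resize(c['color'][170:320,240:420],(720,600),interpolation=cv2.INTER_CUBIC))
cam('wrist','w13.png')
E
```

```text
t: 18.95
tool_pos: [0.4988, -0.0229, 0.1362]
orientation: [3.133, 0.234, -0.008]
force: [0.4, -0.5, -3.6]
opening: 0.0236
delta [ 0.0874 -0.0024 -0.1243] spin -0.004 | pos [ 0.4988 -0.0229  0.1362] yaw 0.149 q [-0.15 -0.08  1.86 -0.    1.37  1.27] t 18.95 F [ 0.4 -0.5 -3.6] op 0.0236
```

View pics/s13.png

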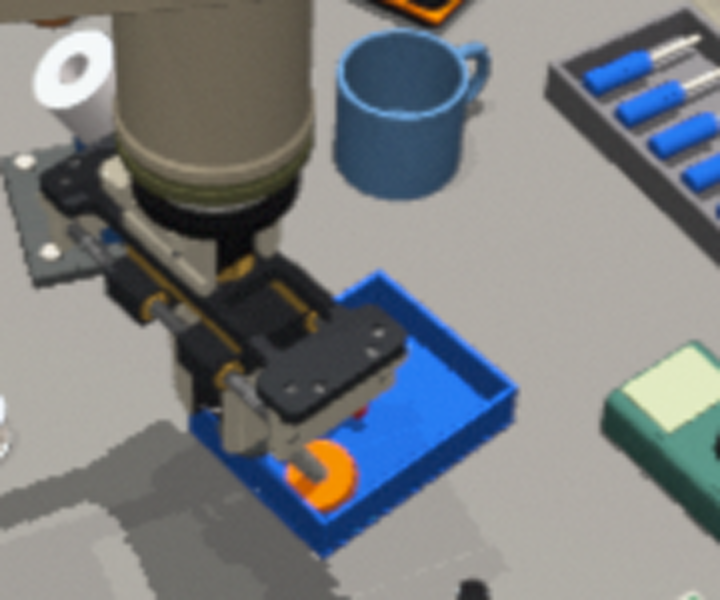

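View pics/w13.png

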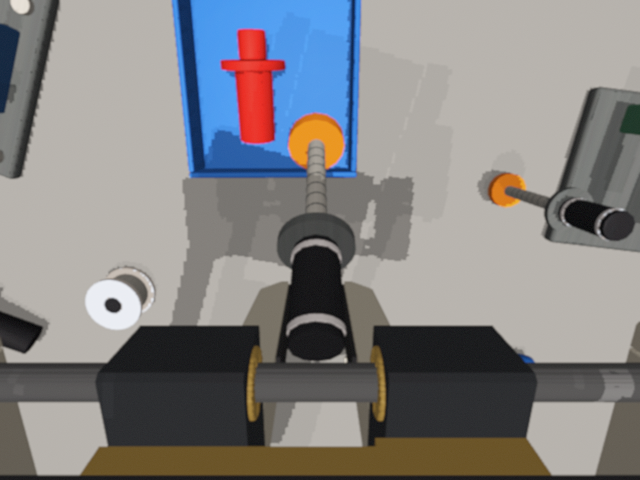

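```bash
python3 -m pendant '[{"delta_pos":[0.003,0,-0.002],"spin":0},{"delta_pos":[0.006,0,-0.01],"spin":0},{"delta_pos":[0.006,0,-0.03],"spin":0},{"delta_pos":[0.006,0,-0.06],"spin":0},{"delta_pos":[0.006,0,-0.09],"spin":0},{"delta_pos":[0.006,0,-0.12],"spin":0},{"delta_pos":[0.006,0,-0.14],"spin":0},{"delta_pos":[0.006,0,-0.14],"spin":0}]' 1 40
python3 - <<'E'
from h import *
plan([.5855,-.0074,.26],.153)
for n in ('wrist','side'):
    c=cam(n,n+'14.png')
    for l in ('gauge_grip','rod_tip','stop_face'):
        for m in robot.mark_of(n,l):
            if m['score']>.3:
                X=w(c,m['location']);print(n,l,round(m['score'],2),X.round(4),px(c,X).round(0))
    if n=='side': cv2.imwrite('pics/s14.png',cv2.resize(c['color'][170:320,240:420],(720,600),interpolation=cv2.INTER_CUBIC))
E
```

```text
t: 19.85
tool_pos: [0.5084, -0.022, 0.2814]
orientation: [3.131, 0.234, 0.004]
force: [0.4, 0.3, -1.9]
opening: 0.0232
delta [ 0.0784 -0.0031  0.0216] spin -0.004 | pos [ 0.5084 -0.022   0.2814] yaw 0.149 q [-0.14 -0.14  1.64 -0.    1.63  1.28] t 19.85 F [ 0.4  0.3 -1.9] op 0.0232
wrist gauge_grip 0.85 [ 0.5144 -0.0233  0.2946] [319. 296.]
wrist gauge_grip 0.67 [ 0.5482 -0.1667  0.1052] [475. 197.]
wrist rod_tip 0.96 [ 0.7164 -0.2595  0.0021] [560.  41.]
wrist rod_tip 0.92 [ 0.5584 -0.1628  0.0056] [439. 174.]
wrist rod_tip 0.82 [ 0.5835 -0.0096  0.1542] [313. 133.]
wrist stop_face 0.79 [ 0.5814 -0.0128  0.1664] [317. 136.]
wrist stop_face 0.7 [ 0.5565 -0.1652  0.0129] [442. 177.]
wrist stop_face 0.7 [ 0.7091 -0.2608  0.0132] [565.  47.]
side gauge_grip 0.95 [ 0.5098 -0.0221  0.289 ] [298. 221.]
side gauge_grip 0.6 [ 0.5533 -0.1633  0.1066] [356. 322.]
side rod_tip 0.94 [ 0.7116 -0.2622  0.0038] [441. 349.]
side rod_tip 0.81 [ 0.5546 -0.1641  0.0035] [353. 348.]
side rod_tip 0.58 [ 0.5824 -0.0078  0.1472] [326. 251.]
side stop_face 0.56 [ 0.5742 -0.011   0.1601] [323. 249.]
side stop_face 0.56 [0.5635 0.254  0.1235] [259. 189.]
side stop_face 0.45 [ 0.5531 -0.1663  0.0077] [353. 349.]
```

View pics/s14.png

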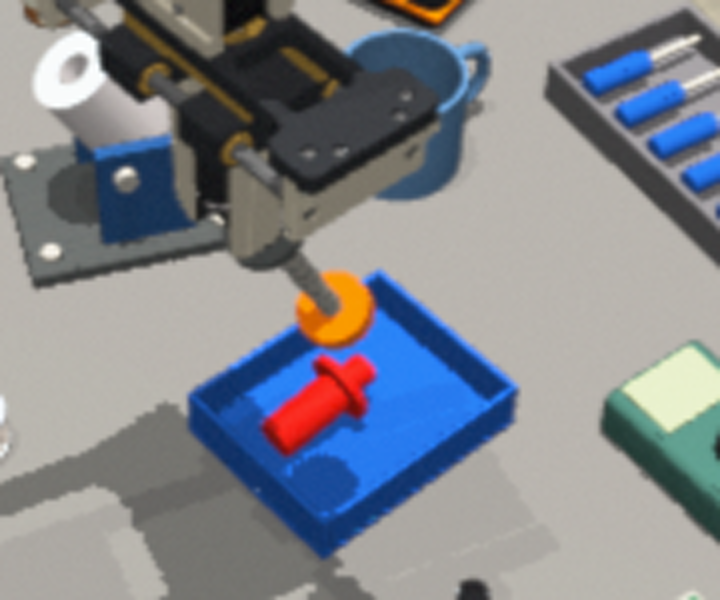

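View pics/wrist14.png

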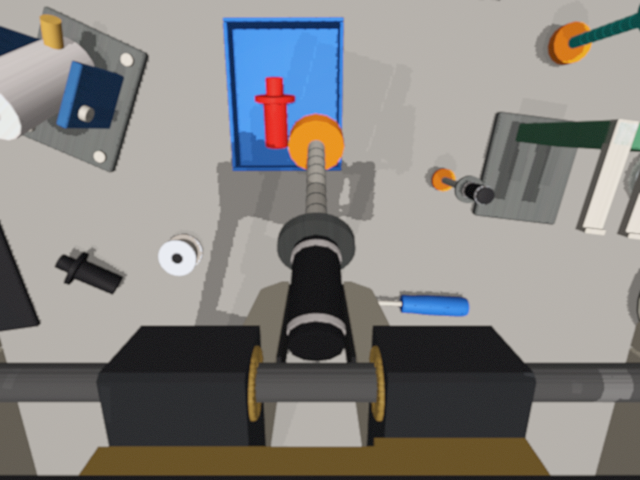

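```bash
cat >> h.py <<'E'
def gauge_pts(th,g=.0075,s=.016,dx=0):
    st=robot.read_state();R=Ro.from_rotvec(st['orientation']).as_matrix();p=st['tool_pos']
    G=p-R[:,2]*.019+R[:,0]*dx
    u=-R[:,2]*np.cos(th)-R[:,0]*np.sin(th)   # tip->handle
    return G-u*(.1585+g),u,R
E
python3 - <<'E'
from h import *
c=cam('wrist')
for th in (24,26,28,30,32):
    T,u,R=gauge_pts(np.radians(th))
    e=R[:,1]
    print(th,'tip',T.round(4),'fl top',px(c,T+u*.131).round(0),'stoptop(28)',px(c,T+u*.028).round(0),'handle end',px(c,T+u*.186).round(0), 'stop far',px(c,T+u*.028+.02*np.cross(e,u)).round(0),px(c,T+u*.028-.02*np.cross(e,u)).round(0))
cv2.imwrite('pics/w15c.png',cv2.resize(c['color'][100:370,220:420],(592,800)[:2] if 0 else (444,600),interpolation=cv2.INTER_CUBIC))
E
```

```text
24 tip [ 0.5717 -0.0118  0.1428] fl top [315. 259.] stoptop(28) [315. 161.] handle end [314. 353.] stop far [315. 185.] [315. 135.]
26 tip [ 0.5769 -0.011   0.1452] fl top [315. 257.] stoptop(28) [315. 155.] handle end [314. 354.] stop far [315. 179.] [315. 129.]
28 tip [ 0.5821 -0.0102  0.1478] fl top [315. 255.] stoptop(28) [315. 149.] handle end [314. 355.] stop far [315. 173.] [315. 122.]
30 tip [ 0.5871 -0.0095  0.1506] fl top [315. 254.] stoptop(28) [315. 143.] handle end [314. 356.] stop far [315. 167.] [315. 116.]
32 tip [ 0.592  -0.0088  0.1535] fl top [315. 252.] stoptop(28) [315. 137.] handle end [314. 357.] stop far [315. 161.] [315. 110.]
```

View pics/w15c.png

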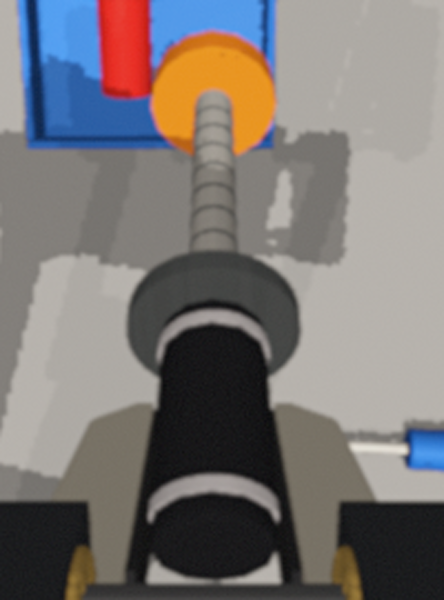

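Run:
```python
from h import *
from scipy.optimize import least_squares
c=cam('wrist')
for g in (.002,.0075,.012):
  for s in (.0265,.0285):
    def f(p):
        T,u,R=gauge_pts(p[0],g=g,dx=p[1])
        return [px(c,T+u*.186)[1]-342,px(c,T+u*.131)[1]-243,px(c,T+u*s)[1]-144]
    r=least_squares(f,[.5,0],x_scale=[.1,.01]); print(g,s,np.degrees(r.x[0]).round(1),r.x[1].round(4),np.round(r.fun,1))
```

```text
0.002 0.0265 25.3 0.0112 [-0.6  1.1 -0.4]
0.002 0.0285 25.7 0.0112 [-0.4  0.7 -0.3]
0.0075 0.0265 26.5 0.0063 [-1.2  1.9 -0.7]
0.0075 0.0285 26.9 0.0063 [-1.   1.6 -0.6]
0.012 0.0265 27.5 0.0021 [-1.6  2.6 -1. ]
0.012 0.0285 27.9 0.0021 [-1.4  2.3 -0.8]
```

```bash
python3 -m pendant '[{"delta_pos":[0,0,0.03],"spin":0},{"delta_pos":[0,0,0.07],"spin":0},{"delta_pos":[0,0,0.11],"spin":0},{"delta_pos":[0,0,0.135],"spin":0},{"delta_pos":[0,0,0.1435],"spin":0},{"delta_pos":[-0.004,0,0.1435],"spin":0},{"delta_pos":[-0.009,0,0.1435],"spin":0},{"delta_pos":[-0.014,0,0.1445],"spin":0},{"delta_pos":[-0.0185,0,0.1455],"spin":0},{"delta_pos":[-0.0185,0,0.1455],"spin":0}]' 1 12; python3 -m pendant '[{"delta_pos":[0,0,0],"spin":0},{"delta_pos":[0.005,0,-0.002],"spin":0},{"delta_pos":[0.01,0,-0.01],"spin":0},{"delta_pos":[0.01,0,-0.03],"spin":0},{"delta_pos":[0.01,0,-0.07],"spin":0},{"delta_pos":[0.01,0,-0.11],"spin":0},{"delta_pos":[0.01,0,-0.15],"spin":0},{"delta_pos":[0.01,0,-0.17],"spin":0},{"delta_pos":[0.01,0,-0.18],"spin":0},{"delta_pos":[0.01,0,-0.18],"spin":0}]' 1 40
python3 - <<'E'
from h import *
plan([.5855,-.0074,.26],.153)
for n in ('wrist','side'):
    c=cam(n,n+'16.png')
    for l in ('gauge_grip','rod_tip','stop_face'):
        for m in robot.mark_of(n,l):
            if m['score']>.3:
                X=w(c,m['location'])
                if X[2]>.14 and X[0]<.65 and X[1]>-.1: print(n,l,round(m['score'],2),X.round(4),px(c,X).round(0))
    if n=='wrist':cv2.imwrite('pics/w16c.png',cv2.resize(c['color'][100:370,220:420],(444,600),interpolation=cv2.INTER_CUBIC))
E
```

```text
t: 21.35
tool_pos: [0.4865, -0.0247, 0.1311]
orientation: [3.133, 0.234, -0.008]
force: [1.5, 0.5, -2.9]
opening: 0.0239
t: 22.35
tool_pos: [0.4981, -0.0232, 0.3126]
orientation: [3.132, 0.234, -0.004]
force: [-0.1, -0.3, -3.0]
opening: 0.0233
delta [ 0.0889 -0.0027  0.0523] spin -0.004 | pos [ 0.4981 -0.0232  0.3126] yaw 0.149 q [-0.15 -0.16  1.61 -0.    1.7   1.27] t 22.35 F [-0.1 -0.3 -3. ] op 0.0233
wrist gauge_grip 0.87 [ 0.498  -0.026   0.3298] [321. 313.]
wrist rod_tip 0.98 [ 0.5899 -0.0091  0.1963] [314. 107.]
wrist stop_face 0.68 [ 0.5796 -0.0099  0.2082] [313. 122.]
side gauge_grip 0.67 [ 0.4973 -0.026   0.3281] [293. 209.]
side rod_tip 0.92 [ 0.585  -0.0079  0.1931] [328. 235.]
side stop_face 0.55 [ 0.5788 -0.0099  0.2035] [326. 234.]
```

View pics/w16c.png

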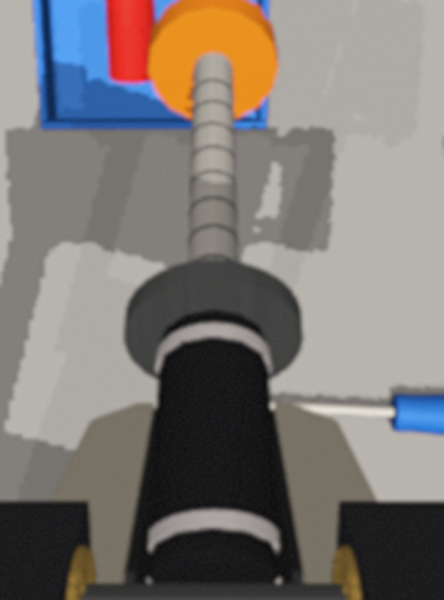

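Run:
```python
from h import *
plan([.4416,.2923,.304],-.285)
```

```text
delta [-0.0078 -0.3201  0.0063] spin 0.434 | pos [ 0.4969 -0.0231  0.31  ] yaw 0.149 q [-0.15 -0.16  1.61 -0.    1.7   1.27] t 22.75 F [ 0.5  1.2 -1.9] op 0.0233
```

```bash
python3 -m pendant '[{"delta_pos":[0,-0.015,-0.01],"spin":0.05},{"delta_pos":[0,-0.045,-0.02],"spin":0.1},{"delta_pos":[0,-0.085,-0.02],"spin":0.15},{"delta_pos":[0,-0.13,-0.02],"spin":0.2},{"delta_pos":[0,-0.175,-0.015],"spin":0.25},{"delta_pos":[0,-0.215,-0.01],"spin":0.3},{"delta_pos":[-0.003,-0.255,-0.005],"spin":0.35},{"delta_pos":[-0.006,-0.29,0],"spin":0.4},{"delta_pos":[-0.008,-0.315,0.005],"spin":0.434},{"delta_pos":[-0.008,-0.32,0.006],"spin":0.434}]'; python3 -m pendant '[{"delta_pos":[0,0,0],"spin":0},{"delta_pos":[0,0,0],"spin":0}]'
python3 - <<'E'
from h import *
plan([.4416,.2923,.304],-.285)
for n in ('wrist','side','top'):
    c=cam(n,n+'17.png');np.savez(n+'17.npz',**c)
    for l in ('gauge_grip','rod_tip','stop_face','bore_mouth'):
        for m in robot.mark_of(n,l):
            if m['score']>.3:
                X=w(c,m['location'])
                if X[2]>.11 and X[0]<.65 and X[1]>.1: print(n,l,round(m['score'],2),X.round(4),px(c,X).round(0))
c=np.load('side17.npz');cv2.imwrite('pics/s17c.png',cv2.resize(c['color'][80:230,180:360],(720,600),interpolation=cv2.INTER_CUBIC))
E
```

```text
t: 23.75
tool_pos: [0.4399, 0.2945, 0.3029]
orientation: [3.108, -0.443, -0.014]
force: [-1.0, -0.9, -2.9]
opening: 0.0231
t: 23.95
tool_pos: [0.44, 0.294, 0.3027]
orientation: [3.108, -0.442, -0.014]
force: [0.7, -0.6, -3.0]
opening: 0.0236
delta [ 0.002   0.0012 -0.0014] spin 0.003 | pos [0.44   0.294  0.3027] yaw -0.282 q [ 0.49 -0.07  1.54  0.    1.68  2.34] t 23.95 F [ 0.7 -0.6 -3. ] op 0.0236
wrist gauge_grip 0.81 [0.444  0.2942 0.3199] [311. 305.]
wrist stop_face 0.96 [0.5232 0.2669 0.1949] [318. 115.]
wrist bore_mouth 0.65 [0.5583 0.2578 0.1278] [316.  72.]
side gauge_grip 0.78 [0.4409 0.2875 0.3168] [191. 130.]
side rod_tip 0.94 [0.5282 0.2698 0.1873] [240. 169.]
side stop_face 0.65 [0.5181 0.2702 0.1958] [235. 168.]
side bore_mouth 0.58 [0.5637 0.2569 0.1265] [258. 187.]
top gauge_grip 0.62 [0.4457 0.2884 0.3168] [189. 303.]
top rod_tip 0.86 [0.5307 0.2688 0.1852] [211. 265.]
top stop_face 0.73 [0.5227 0.2718 0.1949] [209. 268.]
top bore_mouth 0.78 [0.5646 0.2617 0.1257] [219. 252.]
```

View pics/s17c.png

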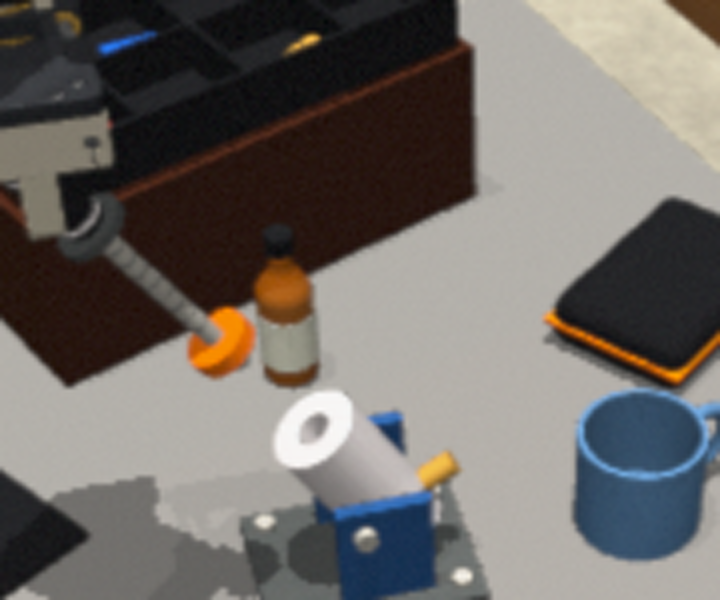

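View pics/wrist17.png

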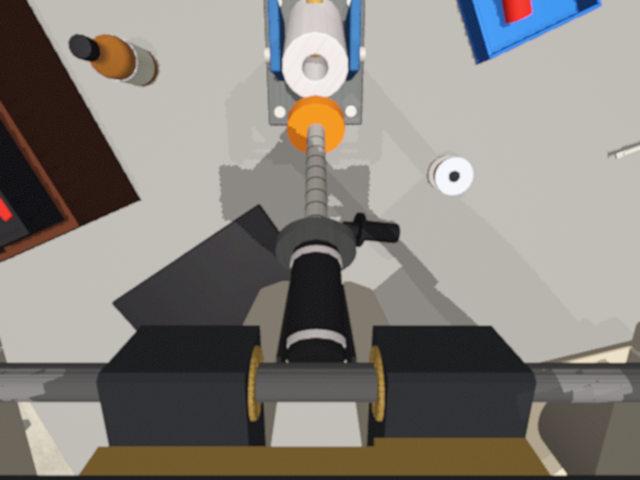

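```bash
python3 -m pendant '[{"delta_pos":[0.005,0,0.008],"spin":0},{"delta_pos":[0.012,0,0.019],"spin":0},{"delta_pos":[0.02,0,0.032],"spin":0},{"delta_pos":[0.027,0,0.044],"spin":0},{"delta_pos":[0.033,0,0.054],"spin":0},{"delta_pos":[0.038,0,0.062],"spin":0},{"delta_pos":[0.042,0,0.069],"spin":0},{"delta_pos":[0.044,0,0.0725],"spin":0},{"delta_pos":[0.044,0,0.0725],"spin":0}]' 1 40
python3 - <<'E'
from h import *
plan([.4416,.2923,.304],-.285)
c=cam('side','side18.png');cv2.imwrite('pics/s18c.png',cv2.resize(c['color'][80:230,180:360],(720,600),interpolation=cv2.INTER_CUBIC))
c=cam('wrist','wrist18.png')
E
```

```text
t: 25.6
tool_pos: [0.4816, 0.2821, 0.2297]
orientation: [3.108, -0.443, -0.014]
force: [-0.0, -0.8, -3.3]
opening: 0.0231
delta [-0.0419  0.0016 -0.0739] spin 0.002 | pos [0.4816 0.2821 0.2297] yaw -0.283 q [0.44 0.02 1.58 0.   1.55 2.29] t 25.6 F [-0.  -0.8 -3.3] op 0.0231
```

View pics/s18c.png

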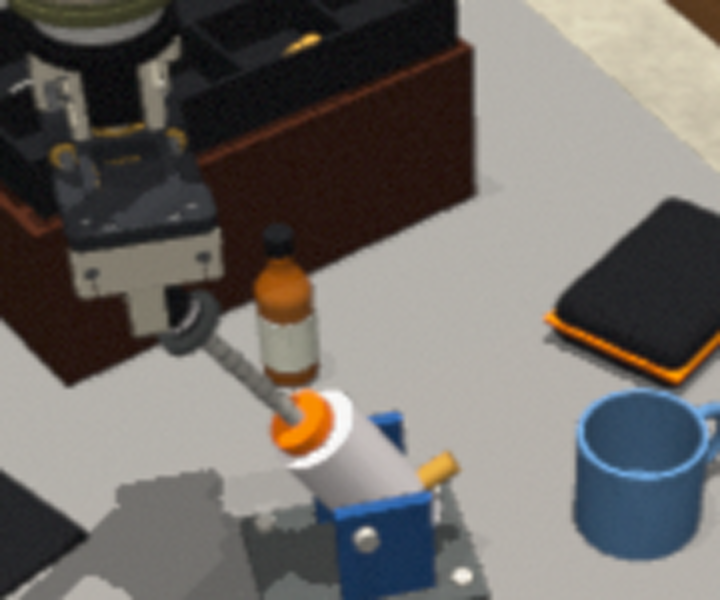

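View pics/wrist18.png

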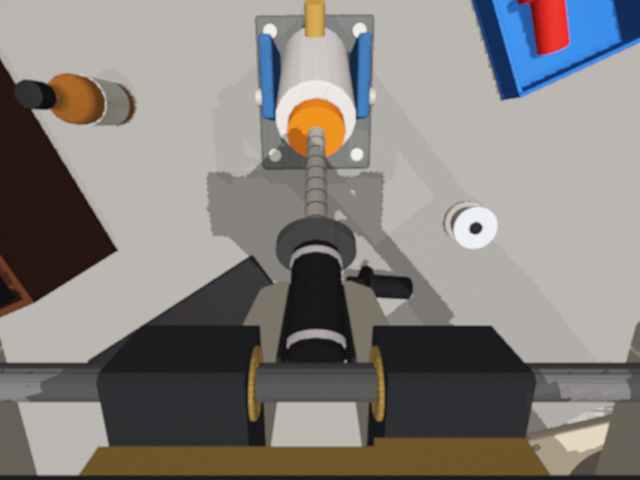

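```bash
python3 -m pendant '[{"delta_pos":[0.004,0,0.003],"spin":0},{"delta_pos":[0.0065,0,0.0075],"spin":0},{"delta_pos":[0.009,0,0.012],"spin":0},{"delta_pos":[0.0115,0,0.0165],"spin":0}]'; python3 -m pendant '[{"delta_pos":[0.0025,0,0.0043],"spin":0},{"delta_pos":[0.005,0,0.0087],"spin":0}]'
python3 - <<'E'
from h import *
plan([.4416,.2923,.304],-.285)
c=cam('side','side19.png');cv2.imwrite('pics/s19c.png',cv2.resize(c['color'][120:220,190:310],(720,600),interpolation=cv2.INTER_CUBIC))
c=cam('wrist','wrist19.png');cv2.imwrite('pics/w19c.png',cv2.resize(c['color'][60:360,220:420],(400,600),interpolation=cv2.INTER_CUBIC))
E
```

```text
t: 26.1
tool_pos: [0.493, 0.2793, 0.2137]
orientation: [3.109, -0.442, -0.012]
force: [-1.3, 0.5, -0.1]
opening: 0.0231
t: 26.3
tool_pos: [0.4981, 0.2778, 0.2046]
orientation: [3.109, -0.442, -0.011]
force: [-0.8, 0.4, 0.7]
opening: 0.0232
delta [-0.059   0.002  -0.0989] spin 0.002 | pos [0.4981 0.2778 0.2046] yaw -0.283 q [0.42 0.06 1.58 0.   1.5  2.27] t 26.3 F [-0.8  0.4  0.7] op 0.0232
```

View pics/s19c.png

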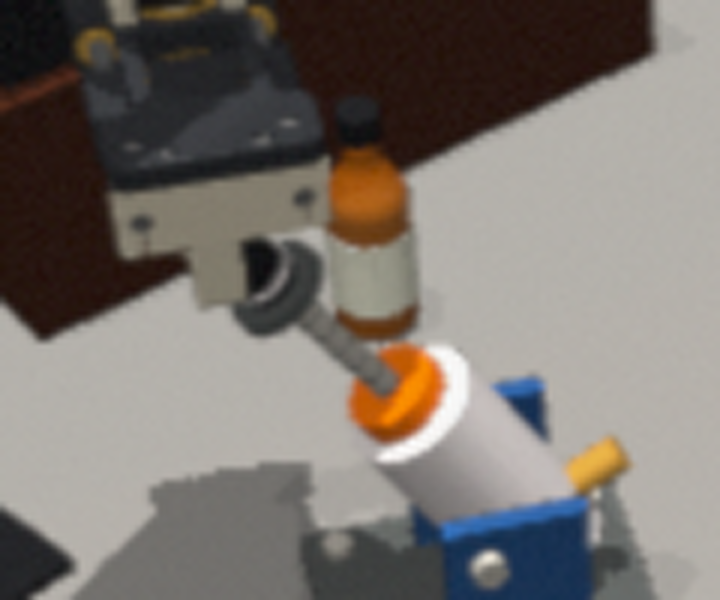

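View pics/w19c.png

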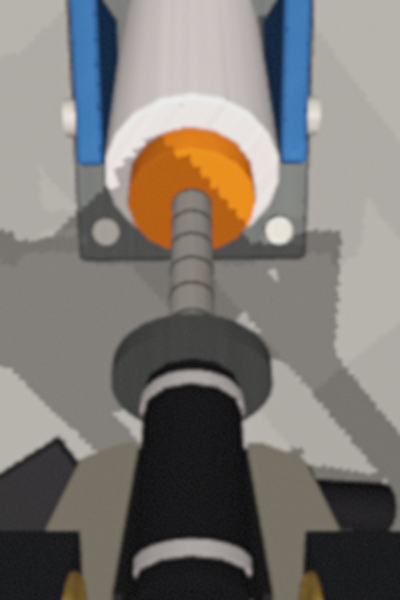

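```bash
python3 -m pendant '[{"delta_pos":[0.0026,0,-0.0015],"spin":0},{"delta_pos":[0.0052,0,-0.003],"spin":0},{"delta_pos":[0.0078,0,-0.0045],"spin":0},{"delta_pos":[0.0104,0,-0.006],"spin":0},{"delta_pos":[0.0104,0,-0.006],"spin":0}]' 1 12
python3 - <<'E'
from h import *
plan([.4416,.2923,.304],-.285)
c=cam('side','side20.png');cv2.imwrite('pics/s20c.png',cv2.resize(c['color'][120:220,190:310],(720,600),interpolation=cv2.INTER_CUBIC))
c=cam('wrist','wrist20.png');cv2.imwrite('pics/w20c.png',cv2.resize(c['color'][60:360,220:420],(400,600),interpolation=cv2.INTER_CUBIC))
E
```

```text
t: 26.9
tool_pos: [0.5083, 0.2744, 0.2102]
orientation: [3.109, -0.443, -0.012]
force: [-0.7, 0.8, -2.5]
opening: 0.0234
delta [-0.0697  0.0017 -0.0933] spin 0.002 | pos [0.5083 0.2744 0.2102] yaw -0.283 q [0.4  0.08 1.56 0.   1.51 2.26] t 26.9 F [-0.7  0.8 -2.5] op 0.0234
```

View pics/s20c.png

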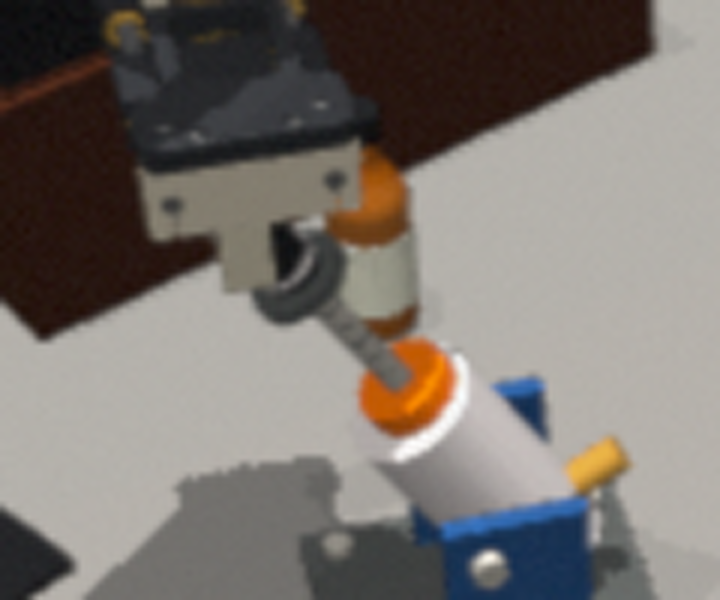

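View pics/w20c.png

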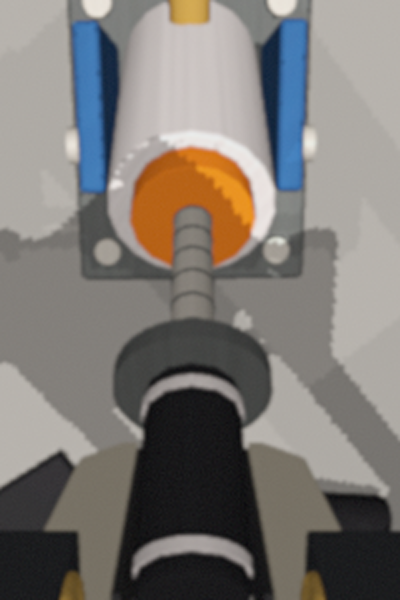

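```bash
cat >> h.py <<'E'
def tilt():
    d={'gauge_grip':[],'stop_face':[]}
    for n in ('wrist','side','top'):
        c=cam(n)
        for l in d:
            for m in robot.mark_of(n,l):
                X=w(c,m['location'])
                if m['score']>.3 and X[2]>.11 and X[1]>.2 and X[0]<.65: d[l].append(X); print(n,l,round(m['score'],2),X.round(4)); break
    a=np.mean(d['gauge_grip'],0);b=np.mean(d['stop_face'],0);v=a-b
    print('v',v.round(4),'len',np.linalg.norm(v).round(4),'tilt',np.degrees(np.arctan2(np.hypot(v[0],v[1]),v[2])).round(1),'az',np.degrees(np.arctan2(v[1],v[0])).round(1))
E
python3 -c "
from h import *
tilt()"
```

```text
wrist gauge_grip 0.82 [0.51   0.2706 0.2267]
wrist stop_face 0.87 [0.5642 0.2553 0.1273]
side gauge_grip 0.96 [0.5077 0.27   0.228 ]
side stop_face 0.67 [0.5644 0.257  0.1284]
top gauge_grip 0.62 [0.5149 0.2734 0.2214]
top stop_face 0.42 [0.5672 0.2623 0.1263]
v [-0.0544  0.0132  0.098 ] len 0.1129 tilt 29.7 az 166.4
```

```bash
python3 -m pendant '[{"delta_pos":[0.0005,0,0.0009],"spin":0},{"delta_pos":[0.001,0,0.0017],"spin":0},{"delta_pos":[0.0015,0,0.0026],"spin":0},{"delta_pos":[0.002,0,0.0035],"spin":0}]' 1 12;python3 -c "
from h import *
print(robot.read_state()['tool_pos'].round(4),robot.read_state()['force'])"
```

```text
t: 27.85
tool_pos: [0.5094, 0.2745, 0.2074]
orientation: [3.109, -0.442, -0.013]
force: [-8.2, 0.5, 10.3]
opening: 0.0239
[0.5094 0.2745 0.2074] [-8.21449287  0.53691678 10.27195103]
```

Run:
```python
from h import *
tilt(); print(robot.read_state()['force'].round(1),robot.read_state()['tool_pos'].round(4))
c=cam('side','side21.png');cv2.imwrite('pics/s21c.png',cv2.resize(c['color'][140:220,200:300],(750,600),interpolation=cv2.INTER_CUBIC))
c=cam('wrist','wrist21.png');cv2.imwrite('pics/w21c.png',cv2.resize(c['color'][100:250,220:420],(800,600),interpolation=cv2.INTER_CUBIC))
```

```text
wrist gauge_grip 0.63 [0.5117 0.2726 0.2219]
wrist stop_face 0.62 [0.5643 0.2558 0.1297]
side gauge_grip 0.76 [0.5089 0.2722 0.2262]
side stop_face 0.48 [0.5663 0.2578 0.1282]
top gauge_grip 0.56 [0.5173 0.2739 0.223 ]
top stop_face 0.5 [0.5689 0.2614 0.1253]
v [-0.0539  0.0145  0.096 ] len 0.111 tilt 30.2 az 164.9
[-5.   0.6  6.6] [0.5095 0.2745 0.2075]
```

View pics/s21c.png

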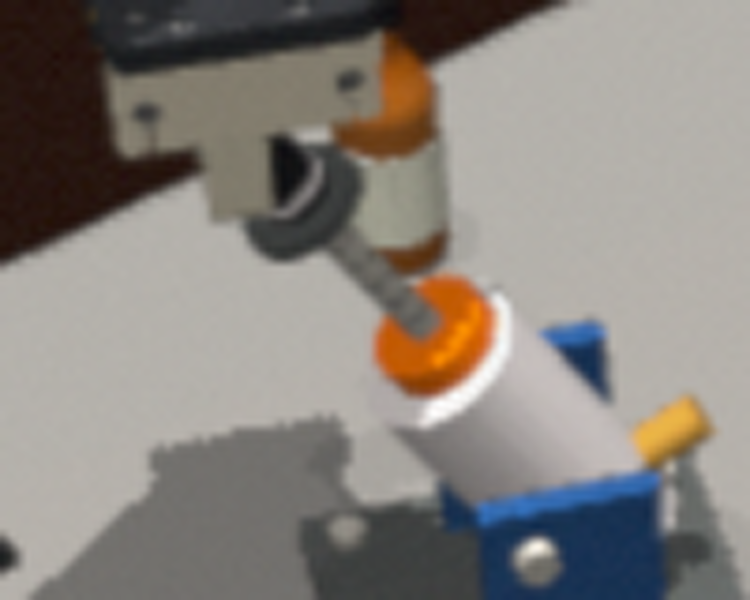

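View pics/w21c.png

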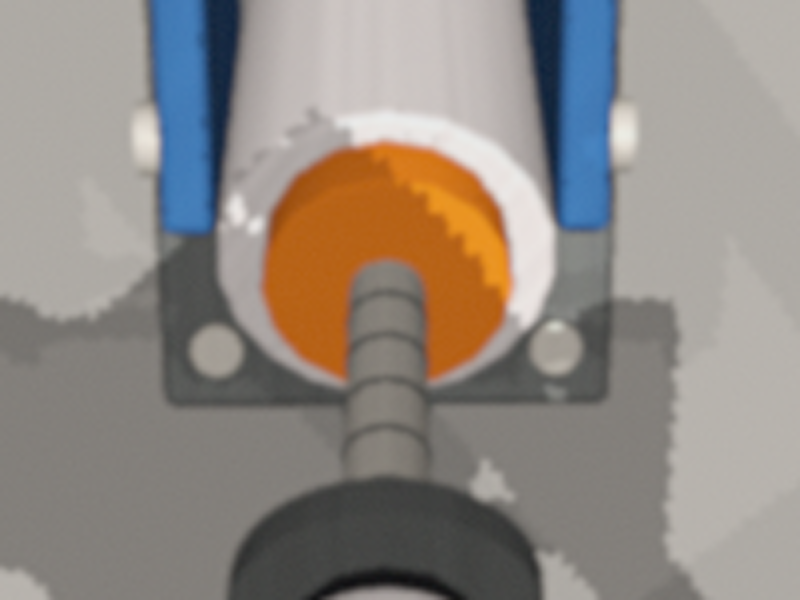

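```bash
python3 -m pendant '[{"delta_pos":[0.0005,0,0.0009],"spin":0},{"delta_pos":[0.0008,0,0.0013],"spin":0},{"delta_pos":[0.0008,0,0.0013],"spin":0}]' 1 18; python3 -m pendant '[{"delta_pos":[0.0003,0,0.0005],"spin":0},{"delta_pos":[0.0003,0,0.0005],"spin":0},{"delta_pos":[0.0003,0,0.0005],"spin":0},{"delta_pos":[0.0003,0,0.0005],"spin":0},{"delta_pos":[0.0003,0,0.0005],"spin":0},{"delta_pos":[0.0003,0,0.0005],"spin":0},{"delta_pos":[0.0003,0,0.0005],"spin":0}]'; python3 -m pendant '[{"delta_pos":[0,0,0.0005],"spin":0},{"delta_pos":[0,0,0.0005],"spin":0},{"delta_pos":[0,0,0.0005],"spin":0},{"delta_pos":[0,0,0.0005],"spin":0},{"delta_pos":[0,0,0.0005],"spin":0},{"delta_pos":[0,0,0.0005],"spin":0},{"delta_pos":[0,0,0.0005],"spin":0}]'; python3 -c "
from h import *
tilt();s=robot.read_state();print(s['tool_pos'].round(4),s['force'].round(1))"
```

```text
t: 28.7
tool_pos: [0.5099, 0.2747, 0.2076]
orientation: [-3.11, 0.442, 0.013]
force: [-7.5, -0.2, 7.8]
opening: 0.0236
t: 29.4
tool_pos: [0.5099, 0.2747, 0.2077]
orientation: [-3.11, 0.442, 0.013]
force: [-5.9, -0.7, 5.8]
opening: 0.0233
t: 30.1
tool_pos: [0.5098, 0.2748, 0.2076]
orientation: [-3.11, 0.442, 0.014]
force: [-5.8, -0.1, 5.0]
opening: 0.0234
wrist gauge_grip 0.73 [0.5162 0.271  0.2215]
wrist stop_face 0.73 [0.5649 0.2559 0.1287]
side gauge_grip 0.81 [0.5101 0.2685 0.226 ]
side stop_face 0.59 [0.5678 0.2566 0.1272]
top gauge_grip 0.79 [0.516  0.2724 0.2187]
top stop_face 0.62 [0.5693 0.2578 0.1256]
v [-0.0533  0.0138  0.0949] len 0.1097 tilt 30.1 az 165.4
[0.5098 0.2748 0.2076] [-6.2 -1.1  5.8]
```

```bash
python3 -m pendant '[{"delta_pos":[0.0005,0,0.0009],"spin":0},{"delta_pos":[0.001,0,0.0018],"spin":0},{"delta_pos":[0.001,0,0.0018],"spin":0}]' 1 25; python3 -m pendant '[{"delta_pos":[0.0005,0,0.001],"spin":0},{"delta_pos":[0.0005,0,0.001],"spin":0},{"delta_pos":[0.0005,0,0.001],"spin":0},{"delta_pos":[0.0005,0,0.001],"spin":0},{"delta_pos":[0.0005,0,0.001],"spin":0},{"delta_pos":[0.0005,0,0.001],"spin":0},{"delta_pos":[0.0005,0,0.001],"spin":0},{"delta_pos":[0.0005,0,0.001],"spin":0},{"delta_pos":[0.0005,0,0.001],"spin":0},{"delta_pos":[0.0005,0,0.001],"spin":0}]'; python3 -m pendant '[{"delta_pos":[0,0,0.0007],"spin":0},{"delta_pos":[0,0,0.0007],"spin":0},{"delta_pos":[0,0,0.0007],"spin":0},{"delta_pos":[0,0,0.0007],"spin":0}]'
python3 - <<'E'
from h import *
s=robot.read_state();print(s['tool_pos'].round(4),s['force'].round(1))
c=cam('side','side22.png');cv2.imwrite('pics/s22c.png',cv2.resize(c['color'][140:220,200:300],(750,600),interpolation=cv2.INTER_CUBIC))
c=cam('wrist','wrist22.png');cv2.imwrite('pics/w22c.png',cv2.resize(c['color'][60:360,220:420],(400,600),interpolation=cv2.INTER_CUBIC))
E
```

```text
t: 30.85
tool_pos: [0.5104, 0.2752, 0.2077]
orientation: [-3.109, 0.441, 0.013]
force: [-10.3, 0.4, 13.3]
opening: 0.0236
t: 31.85
tool_pos: [0.5106, 0.2753, 0.2078]
orientation: [-3.108, 0.441, 0.014]
force: [-8.0, -0.5, 9.7]
opening: 0.0238
t: 32.25
tool_pos: [0.5104, 0.2753, 0.2077]
orientation: [-3.108, 0.441, 0.014]
force: [-6.3, -1.9, 6.8]
opening: 0.0235
[0.5104 0.2753 0.2077] [-6.3 -1.9  6.8]
```

View pics/w22c.png

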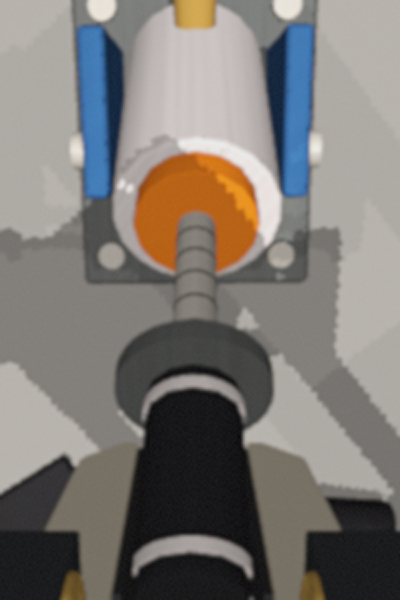

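View pics/s22c.png

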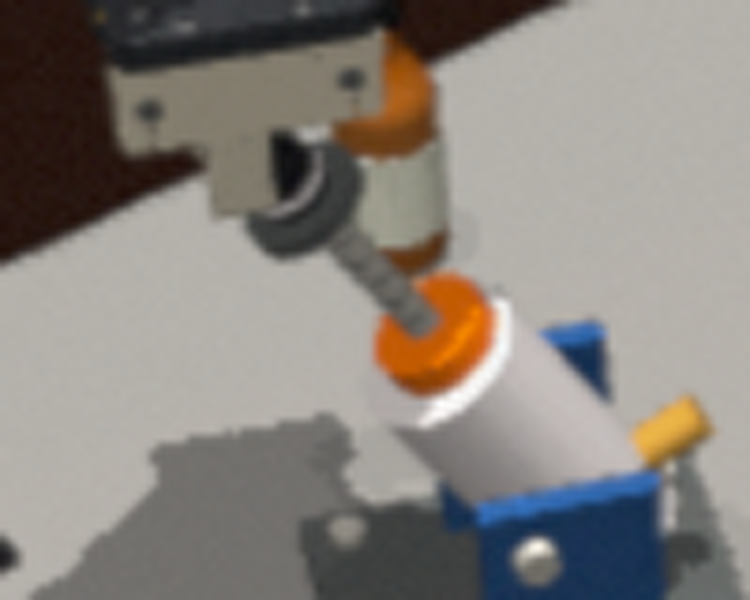

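```bash
python3 -m pendant '[{"delta_pos":[-0.001,0,-0.0017],"spin":0},{"delta_pos":[-0.004,0,-0.007],"spin":0},{"delta_pos":[-0.009,0,-0.0156],"spin":0},{"delta_pos":[-0.0145,0,-0.0251],"spin":0},{"delta_pos":[-0.02,0,-0.0346],"spin":0},{"delta_pos":[-0.0255,0,-0.0442],"spin":0},{"delta_pos":[-0.031,0,-0.0537],"spin":0},{"delta_pos":[-0.036,0,-0.075],"spin":0},{"delta_pos":[-0.038,0,-0.095],"spin":0},{"delta_pos":[-0.038,0,-0.1],"spin":0}]' 1 30
python3 - <<'E'
from h import *
plan([.5905,-.0097,.27],.153)
d={}
for n in ('wrist','side','top'):
    c=cam(n,n+'23.png')
    for l in ('gauge_grip','rod_tip','stop_face'):
        for m in robot.mark_of(n,l):
            X=w(c,m['location'])
            if m['score']>.3 and X[2]>.15 and X[1]>.2: print(n,l,round(m['score'],2),X.round(4)); d.setdefault(l,[]).append(X);break
    if n=='side':cv2.imwrite('pics/s23c.png',cv2.resize(c['color'][80:230,180:360],(720,600),interpolation=cv2.INTER_CUBIC))
a={k:np.mean(v,0) for k,v in d.items()}
v=a['gauge_grip']-a['rod_tip'];print(np.linalg.norm(v),np.degrees(np.arctan2(np.hypot(v[0],v[1]),v[2])), 's',np.linalg.norm(a['stop_face']-a['rod_tip']))
E
```

```text
t: 33.35
tool_pos: [0.4754, 0.2862, 0.3118]
orientation: [-3.106, 0.44, 0.007]
force: [0.6, -0.5, -2.3]
opening: 0.0233
delta [0.1929 0.2525 0.0397] spin -0.434 | pos [0.4754 0.2862 0.3118] yaw -0.281 q [ 0.44 -0.01  1.47  0.01  1.69  2.3 ] t 33.35 F [ 0.6 -0.5 -2.3] op 0.0233
wrist gauge_grip 0.73 [0.4775 0.2849 0.3258]
wrist rod_tip 0.7 [0.553  0.2622 0.1902]
wrist stop_face 0.71 [0.5334 0.268  0.2352]
side gauge_grip 0.82 [0.4726 0.279  0.3251]
side rod_tip 0.82 [0.5524 0.2616 0.1866]
side stop_face 0.47 [0.5324 0.2673 0.2276]
top gauge_grip 0.64 [0.4767 0.2823 0.3207]
top rod_tip 0.73 [0.5586 0.2612 0.1832]
top stop_face 0.71 [0.5313 0.2728 0.2269]
0.15965106286334274 30.770609732488705 s 0.049256813591183474
```

View pics/s23c.png

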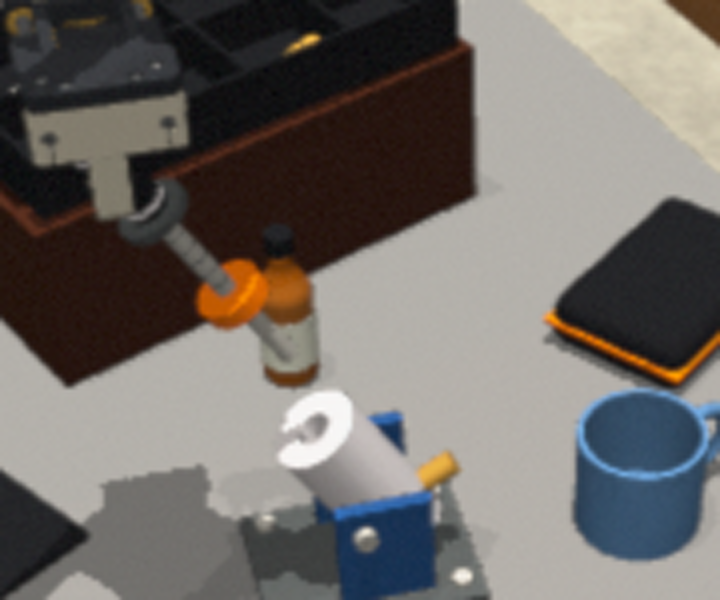

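View pics/wrist23.png

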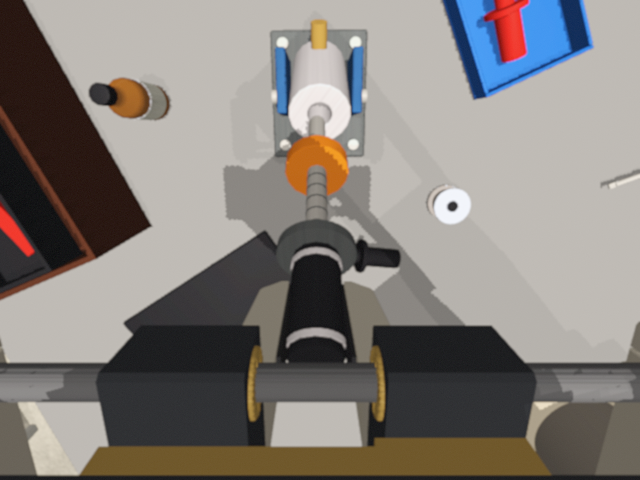

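```bash
python3 -m pendant '[{"delta_pos":[0.005,0.02,-0.005],"spin":-0.05},{"delta_pos":[0.02,0.055,-0.005],"spin":-0.1},{"delta_pos":[0.045,0.09,0],"spin":-0.15},{"delta_pos":[0.075,0.125,0],"spin":-0.2},{"delta_pos":[0.105,0.16,0],"spin":-0.25},{"delta_pos":[0.135,0.195,0.01],"spin":-0.3},{"delta_pos":[0.165,0.225,0.02],"spin":-0.35},{"delta_pos":[0.185,0.245,0.03],"spin":-0.4},{"delta_pos":[0.193,0.2525,0.04],"spin":-0.434},{"delta_pos":[0.193,0.2525,0.04],"spin":-0.434}]'
python3 - <<'E'
from h import *
plan([.5905,-.0097,.135],.153)
cam('wrist','wrist24.png')
E
```

```text
t: 34.95
tool_pos: [0.589, -0.0124, 0.2634]
orientation: [-3.129, -0.235, 0.02]
force: [-0.1, 0.0, -3.9]
opening: 0.0233
delta [ 0.0035 -0.0018  0.1283] spin -0.003 | pos [ 0.589  -0.0124  0.2634] yaw 0.15 q [-0.11  0.1   1.44  0.    1.61  1.31] t 34.95 F [-0.1  0.  -3.9] op 0.0233
```

View pics/wrist24.png

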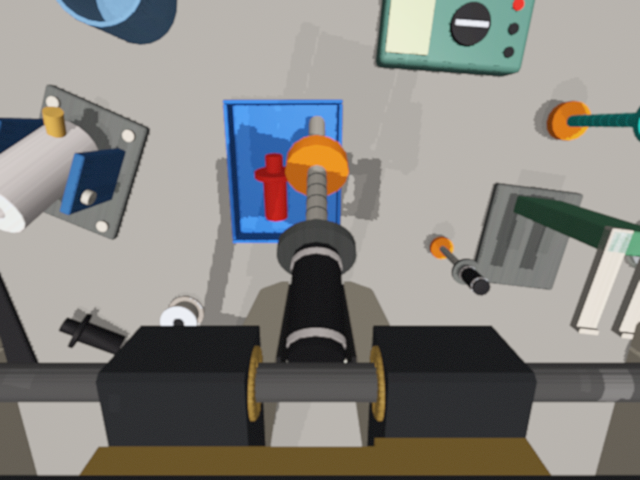

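```bash
python3 -m pendant '[{"delta_pos":[0.0,-0.003,0.02],"spin":0},{"delta_pos":[0,-0.004,0.05],"spin":0},{"delta_pos":[0.0,-0.004,0.08],"spin":0},{"delta_pos":[0.0,-0.004,0.105],"spin":0},{"delta_pos":[0.0,-0.004,0.12],"spin":0},{"delta_pos":[0.003,-0.004,0.126],"spin":0},{"delta_pos":[0.003,-0.004,0.126],"spin":0}]'
python3 - <<'E'
from h import *
plan([.5905,-.0097,.135],.153)
cam('wrist','wrist25.png')
c=cam('side');cv2.imwrite('pics/s25.png',cv2.resize(c['color'][170:320,240:420],(720,600),interpolation=cv2.INTER_CUBIC))
E
```

```text
t: 35.7
tool_pos: [0.5902, -0.0058, 0.1389]
orientation: [-3.128, -0.236, 0.017]
force: [0.1, -0.5, -1.0]
opening: 0.0235
delta [-0.0002  0.004   0.0038] spin -0.003 | pos [ 0.5902 -0.0058  0.1389] yaw 0.15 q [-0.1   0.17  1.6   0.    1.39  1.32] t 35.7 F [ 0.1 -0.5 -1. ] op 0.0235
```

View pics/wrist25.png

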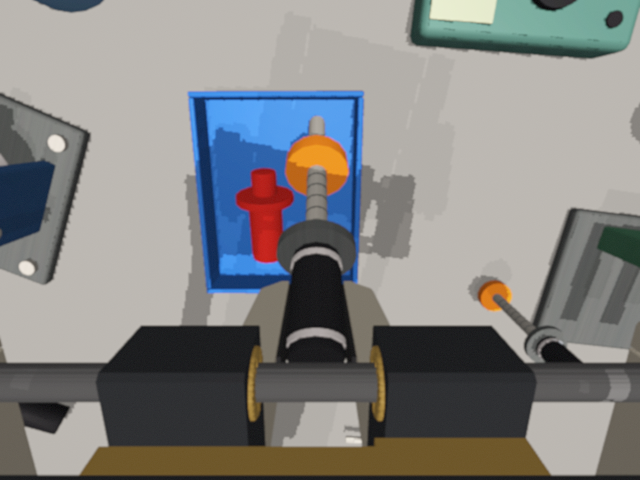

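View pics/s25.png

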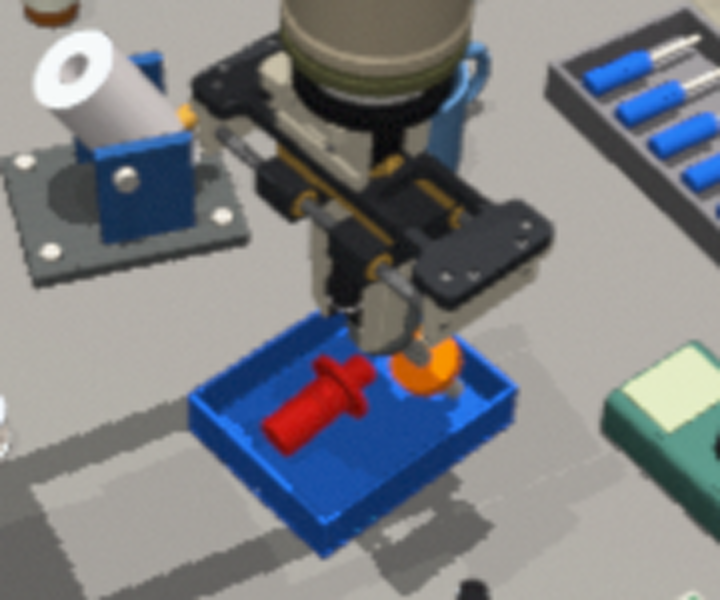

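```bash
python3 -m pendant '[{"delta_pos":[0.007,0,0],"spin":0},{"delta_pos":[0.014,0,-0.001],"spin":0},{"delta_pos":[0.024,0,-0.005],"spin":0},{"delta_pos":[0.034,0,-0.01],"spin":0},{"delta_pos":[0.045,0,-0.014],"spin":0},{"delta_pos":[0.056,0,-0.0173],"spin":0},{"delta_pos":[0.067,0,-0.0195],"spin":0},{"delta_pos":[0.077,0,-0.021],"spin":0},{"delta_pos":[0.087,0,-0.022],"spin":0},{"delta_pos":[0.095,0,-0.0222],"spin":0}]' 1 12
python3 - <<'E'
from h import *
plan([.5905,-.0097,.135],.153)
cam('wrist','wrist26.png')
c=cam('side');cv2.imwrite('pics/s26.png',cv2.resize(c['color'][170:320,240:420],(720,600),interpolation=cv2.INTER_CUBIC))
E
```

```text
t: 36.8
tool_pos: [0.6863, 0.0081, 0.1624]
orientation: [-3.129, -0.235, 0.012]
force: [-1.0, 0.6, -1.7]
opening: 0.0237
delta [-0.0972  0.0033  0.0282] spin -0.003 | pos [0.6863 0.0081 0.1624] yaw 0.15 q [-0.06  0.4   1.27  0.    1.48  1.36] t 36.8 F [-1.   0.6 -1.7] op 0.0237
```

View pics/wrist26.png

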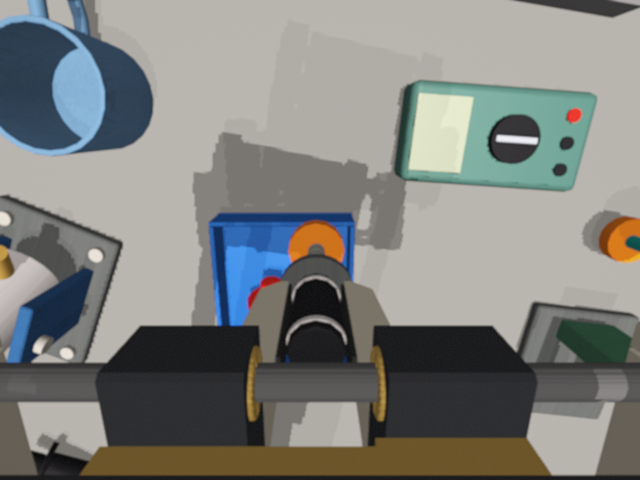

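View pics/s26.png

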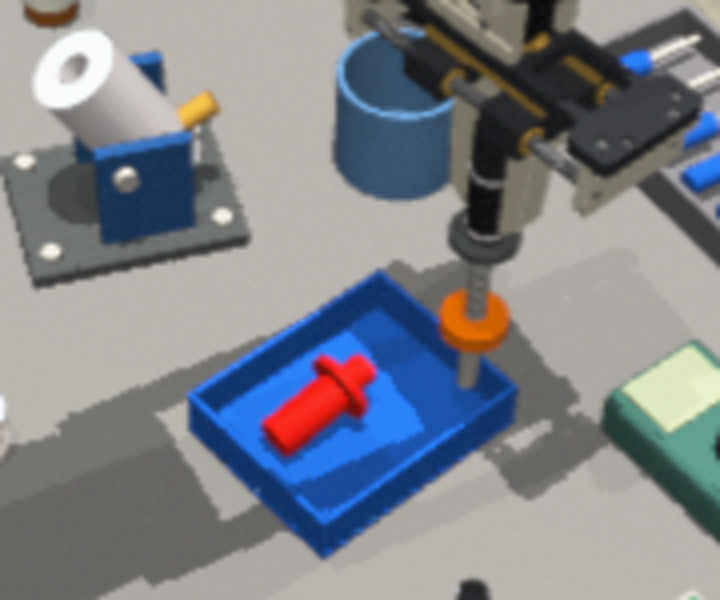

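```bash
python3 -m pendant '[{"delta_pos":[-0.003,0,-0.005],"spin":0},{"delta_pos":[-0.005,0,-0.03],"spin":0},{"delta_pos":[-0.005,0,-0.07],"spin":0},{"delta_pos":[-0.005,0,-0.11],"spin":0},{"delta_pos":[-0.02,0.02,-0.14],"spin":0.05},{"delta_pos":[-0.045,0.05,-0.14],"spin":0.1},{"delta_pos":[-0.07,0.085,-0.14],"spin":0.15},{"delta_pos":[-0.1,0.12,-0.14],"spin":0.15},{"delta_pos":[-0.13,0.15,-0.14],"spin":0.15},{"delta_pos":[-0.155,0.18,-0.14],"spin":0.15}]' 1 30
python3 - <<'E'
from h import *
plan([.47,-.2643,.27],0)
E
```

```text
t: 37.9
tool_pos: [0.5594, -0.1948, 0.3031]
orientation: [-3.139, 0.0, 0.012]
force: [1.2, 0.1, -2.6]
opening: 0.0238
delta [-0.0891  0.0696  0.0336] spin -0.0 | pos [ 0.5594 -0.1948  0.3031] yaw -0.0 q [-0.42  0.1   1.37 -0.    1.68  1.15] t 37.9 F [ 1.2  0.1 -2.6] op 0.0238
```

```bash
python3 -m pendant '[{"delta_pos":[-0.03,0,-0.005],"spin":0},{"delta_pos":[-0.065,0.01,0],"spin":0},{"delta_pos":[-0.085,0.035,0],"spin":0},{"delta_pos":[-0.089,0.06,0.005],"spin":0},{"delta_pos":[-0.089,0.07,0.02],"spin":0},{"delta_pos":[-0.089,0.07,0.034],"spin":0},{"delta_pos":[-0.089,0.07,0.034],"spin":0}]'
python3 - <<'E'
from h import *
plan([.47,-.2643,.27],0)
d={}
for n in ('wrist','side','top'):
    c=cam(n,n+'27.png')
    for l in ('gauge_grip','rod_tip','stop_face','fork_seat'):
        for m in robot.mark_of(n,l):
            X=w(c,m['location'])
            if m['score']>.3 and (X[2]>.08 and X[1]<-.2 and X[0]<.52 or l=='fork_seat' and X[1]<-.2): print(n,l,round(m['score'],2),X.round(4)); d.setdefault(l,[]).append(X);break
    if n=='side':cv2.imwrite('pics/s27.png',cv2.resize(c['color'][260:410,300:480],(720,600),interpolation=cv2.INTER_CUBIC))
a={k:np.mean(v,0) for k,v in d.items()}
v=a['gauge_grip']-a['rod_tip'];print(v.round(4),np.linalg.norm(v), 's',np.linalg.norm(a['stop_face']-a['rod_tip']))
E
```

```text
t: 38.6
tool_pos: [0.469, -0.2632, 0.266]
orientation: [-3.135, 0.0, 0.018]
force: [-0.4, 0.3, -2.6]
opening: 0.0237
delta [ 0.0009  0.0011 -0.004 ] spin -0.0 | pos [ 0.469  -0.2632  0.266 ] yaw -0.0 q [-0.61 -0.04  1.58 -0.    1.62  0.97] t 38.6 F [-0.4  0.3 -2.6] op 0.0237
wrist gauge_grip 0.67 [ 0.4609 -0.2642  0.2837]
wrist stop_face 0.79 [ 0.4668 -0.2651  0.1674]
wrist fork_seat 0.85 [ 0.5709 -0.2648  0.1573]
side gauge_grip 0.89 [ 0.462  -0.2692  0.2831]
side rod_tip 0.95 [ 0.463  -0.2612  0.1252]
side stop_face 0.57 [ 0.4662 -0.2663  0.1747]
side fork_seat 0.95 [ 0.5707 -0.2633  0.1571]
top gauge_grip 0.52 [ 0.4651 -0.2643  0.2811]
top stop_face 0.51 [ 0.4685 -0.263   0.1235]
top fork_seat 0.67 [ 0.5709 -0.2622  0.1544]
[-0.0003 -0.0047  0.1574] 0.1574821585509336 s 0.030451947782411577
```

View pics/s27.png

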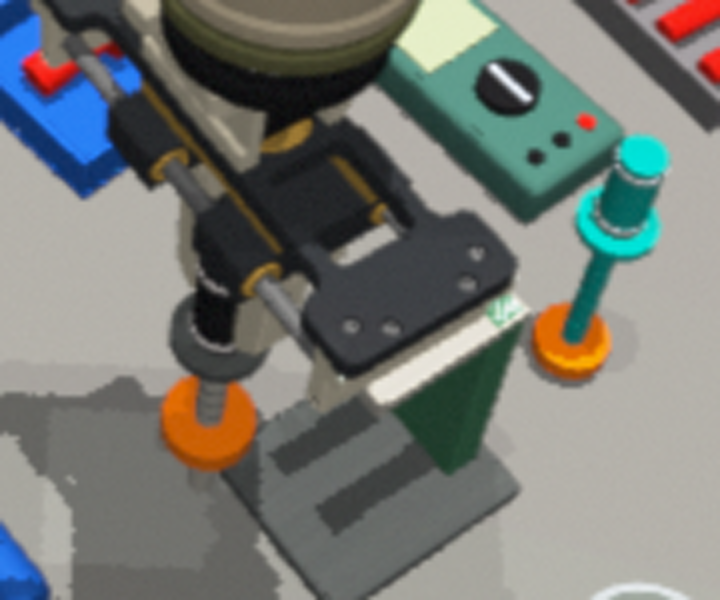

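View pics/wrist27.png

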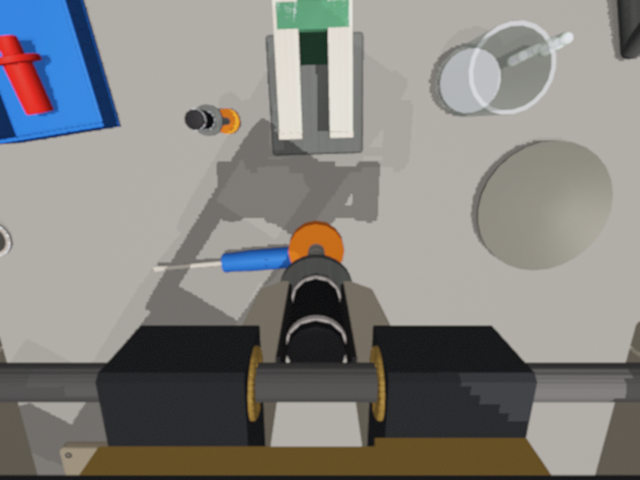

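```bash
python3 -m pendant '[{"delta_pos":[0,0,0.02],"spin":0},{"delta_pos":[0,0,0.045],"spin":0},{"delta_pos":[0,0,0.065],"spin":0},{"delta_pos":[0,0,0.077],"spin":0},{"delta_pos":[0.01,0,0.079],"spin":0},{"delta_pos":[0.025,0,0.079],"spin":0},{"delta_pos":[0.04,0,0.079],"spin":0},{"delta_pos":[0.04,0,0.079],"spin":0}]'
python3 - <<'E'
from h import *
plan([.5745,-.263,.186],0)
c=cam('wrist','wrist28.png')
c=cam('side');cv2.imwrite('pics/s28.png',cv2.resize(c['color'][260:410,300:480],(720,600),interpolation=cv2.INTER_CUBIC))
E
```

```text
t: 40.15
tool_pos: [0.5119, -0.2648, 0.1916]
orientation: [-3.14, -0.001, 0.008]
force: [-0.6, -0.2, -3.4]
opening: 0.0236
delta [ 0.0626 -0.0017  0.0053] spin 0.001 | pos [ 0.5119 -0.2648  0.1916] yaw 0.001 q [-0.57  0.09  1.59 -0.    1.48  1.  ] t 40.15 F [-0.6 -0.2 -3.4] op 0.0236
```

View pics/wrist28.png

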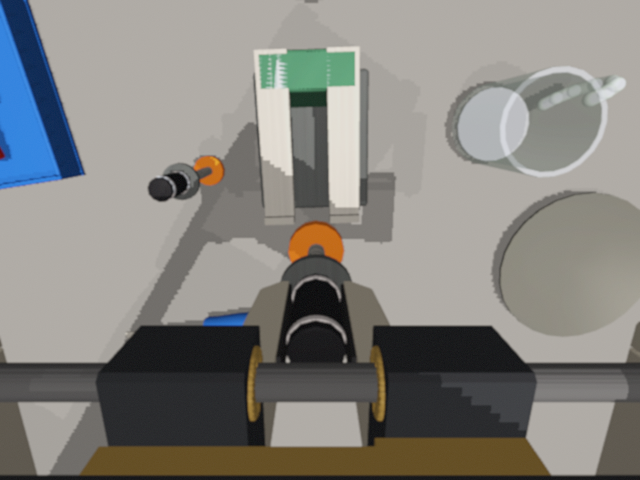

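View pics/s28.png

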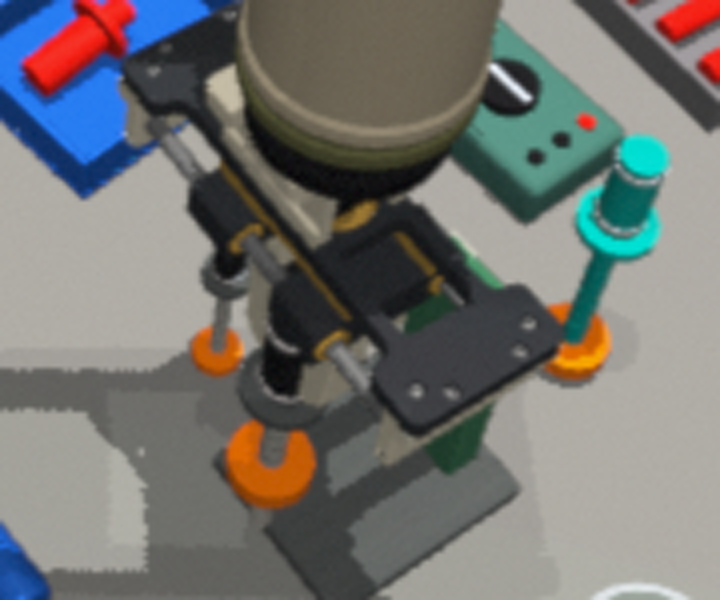

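```bash
python3 -m pendant '[{"delta_pos":[0.003,-0.0017,0.003],"spin":0},{"delta_pos":[0.012,-0.0017,0.005],"spin":0},{"delta_pos":[0.025,-0.0017,0.005],"spin":0},{"delta_pos":[0.038,-0.0017,0.005],"spin":0},{"delta_pos":[0.05,-0.0017,0.005],"spin":0},{"delta_pos":[0.059,-0.0017,0.005],"spin":0},{"delta_pos":[0.0626,-0.0017,0.005],"spin":0},{"delta_pos":[0.0626,-0.0017,0.005],"spin":0}]'
python3 - <<'E'
from h import *
plan([.5745,-.263,.172],0)
c=cam('wrist','wrist29.png')
c=cam('side');cv2.imwrite('pics/s29.png',cv2.resize(c['color'][260:410,320:500],(720,600),interpolation=cv2.INTER_CUBIC))
E
```

```text
t: 41.05
tool_pos: [0.573, -0.2629, 0.1854]
orientation: [-3.139, -0.001, 0.011]
force: [0.4, -0.3, -2.3]
opening: 0.0234
delta [0.0016 0.0002 0.0134] spin 0.001 | pos [ 0.573  -0.2629  0.1854] yaw 0.001 q [-0.51  0.24  1.43 -0.    1.48  1.06] t 41.05 F [ 0.4 -0.3 -2.3] op 0.0234
```

View pics/wrist29.png

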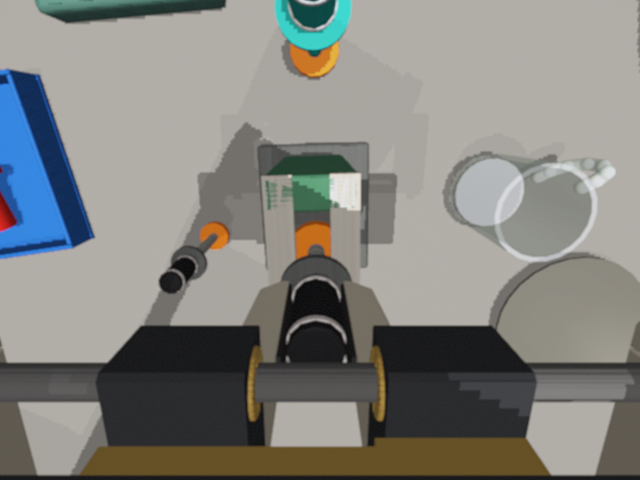

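View pics/s29.png

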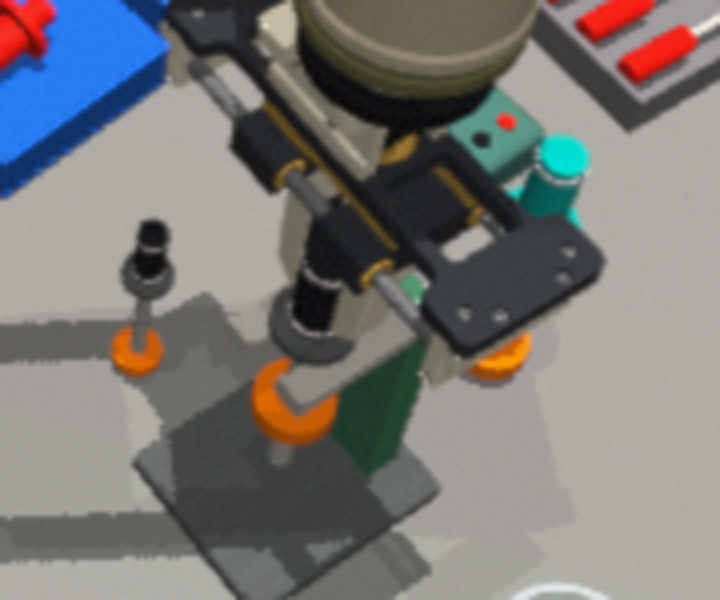

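Run:
```python
from h import *
c=robot.read_camera('wrist')
print(ray(c,316,257,.174)[:2]-[.02,0], ray(c,316,257,.170)[:2]-[.02,0])
for n in ('wrist','side','top'):
    c=cam(n)
    for l in ('gauge_grip','fork_seat'):
        for m in robot.mark_of(n,l):
            X=w(c,m['location'])
            if m['score']>.3 and X[1]<-.2 and X[0]<.62: print(n,l,round(m['score'],2),X.round(4))
```

```text
[ 0.56828632 -0.26378389] [ 0.56687051 -0.26377766]
wrist gauge_grip 0.68 [ 0.5665 -0.2647  0.2005]
side gauge_grip 0.9 [ 0.565  -0.2669  0.2029]
side fork_seat 0.74 [ 0.5691 -0.2632  0.1557]
top gauge_grip 0.4 [ 0.5678 -0.2594  0.1549]
top fork_seat 0.7 [ 0.5727 -0.2599  0.1562]
```

```bash
python3 -m pendant '[{"delta_pos":[0.0035,0,0.001],"spin":0},{"delta_pos":[0.0035,0,0.004],"spin":0},{"delta_pos":[0.0035,0,0.007],"spin":0},{"delta_pos":[0.0035,0,0.01],"spin":0},{"delta_pos":[0.0035,0,0.0125],"spin":0},{"delta_pos":[0.0035,0,0.0125],"spin":0}]' 1 12; python3 -c "
from h import *
s=robot.read_state();print(s['tool_pos'].round(4),s['force'].round(1))"
```

```text
t: 42.25
tool_pos: [0.5769, -0.2629, 0.1755]
orientation: [-3.14, -0.001, 0.007]
force: [-3.8, 3.2, 9.2]
opening: 0.0236
[ 0.5769 -0.2629  0.1755] [-3.8  3.2  9.2]
```

Run:
```python
from h import *
c=cam('wrist','wrist30.png');cv2.imwrite('pics/w30c.png',cv2.resize(c['color'][130:380,220:420],(480,600),interpolation=cv2.INTER_CUBIC))
c=cam('side');cv2.imwrite('pics/s30.png',cv2.resize(c['color'][290:410,340:460],(600,600),interpolation=cv2.INTER_CUBIC))
s=robot.read_state();print(s['tool_pos'].round(4),s['force'].round(1),s['wrist_torque'].round(2))
```

```text
[ 0.5769 -0.2629  0.1755] [-3.   3.3 10.1] [ 0.68  0.62 -0.03]
```

View pics/w30c.png

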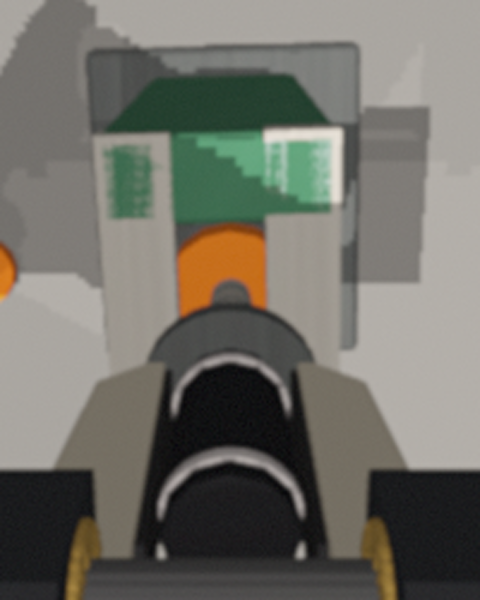

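View pics/s30.png

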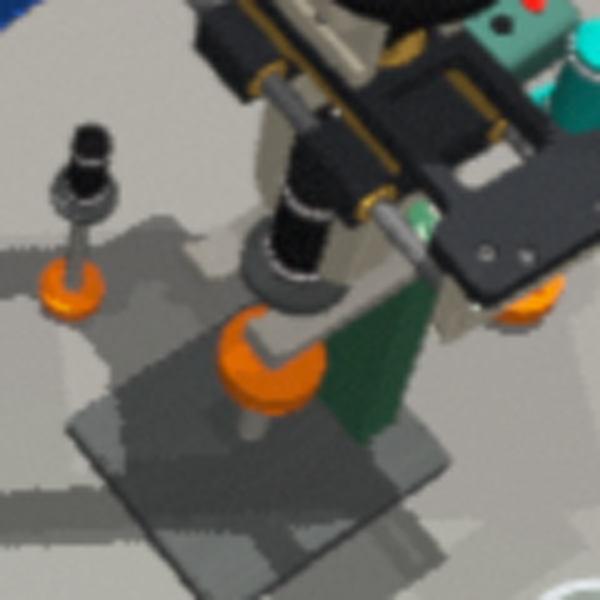

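```bash
python3 -m pendant '[{"delta_pos":[0,0,-0.001],"spin":0},{"delta_pos":[0,0,-0.001],"spin":0}]' 1 5; python3 -m pendant '[{"delta_pos":[0,0,0],"spin":0},{"delta_pos":[0,0,0],"spin":0},{"delta_pos":[0,0,0],"spin":0},{"delta_pos":[0,0,0],"spin":0},{"delta_pos":[0,0,0],"spin":0}]' 0.1
python3 - <<'E'
from h import *
c=cam('wrist','wrist31.png');cv2.imwrite('pics/w31c.png',cv2.resize(c['color'][130:380,220:420],(480,600),interpolation=cv2.INTER_CUBIC))
c=cam('side');cv2.imwrite('pics/s31.png',cv2.resize(c['color'][290:410,340:460],(600,600),interpolation=cv2.INTER_CUBIC))
s=robot.read_state();print(s['tool_pos'].round(4),s['force'].round(1),s['wrist_torque'].round(2))
E
```

```text
t: 42.55
tool_pos: [0.5771, -0.263, 0.1768]
orientation: [-3.141, -0.001, 0.006]
force: [0.3, 0.3, -2.7]
opening: 0.0239
t: 43.05
tool_pos: [0.5771, -0.263, 0.1768]
orientation: [-3.141, -0.001, 0.006]
force: [-0.4, -0.1, -0.1]
opening: 0.0418
[ 0.5771 -0.263   0.1768] [-0.1 -0.8  0.2] [-0.01  0.02 -0.  ]
```

View pics/w31c.png

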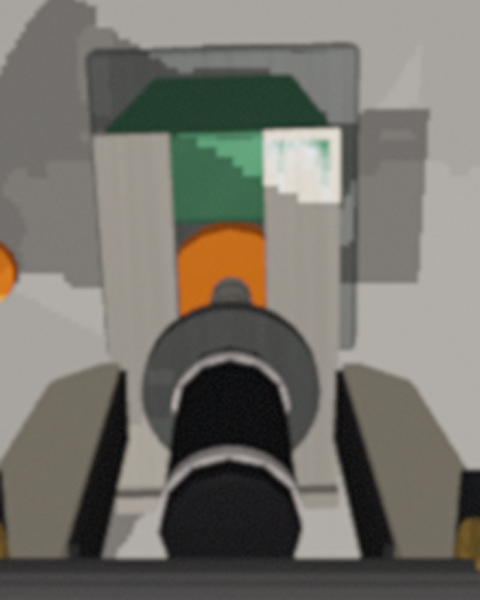

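View pics/s31.png

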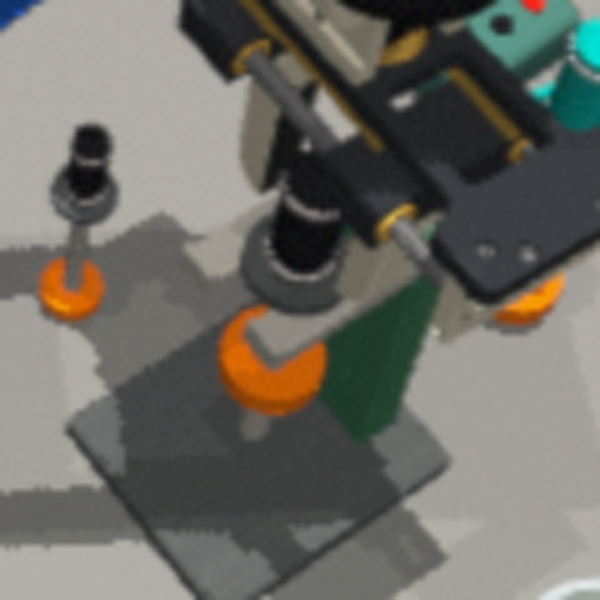

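```bash
python3 -m pendant '[{"delta_pos":[0,0,-0.005],"spin":0},{"delta_pos":[0,0,-0.03],"spin":0},{"delta_pos":[0,0,-0.06],"spin":0},{"delta_pos":[0,0,-0.1],"spin":0},{"delta_pos":[-0.03,0,-0.14],"spin":0},{"delta_pos":[-0.07,0,-0.15],"spin":0},{"delta_pos":[-0.11,0,-0.15],"spin":0},{"delta_pos":[-0.15,0,-0.15],"spin":0},{"delta_pos":[-0.17,0,-0.15],"spin":0},{"delta_pos":[-0.17,0,-0.15],"spin":0}]' -0.3
python3 - <<'E'
from h import *
d={}
for n in ('side','top','wrist'):
    c=cam(n,n+'32.png')
    for l in ('gauge_grip','rod_tip','stop_face','plug','jug','spool','mug','driver','meter','oil'):
        for m in robot.mark_of(n,l):
            X=w(c,m['location'])
            if m['score']>.4: print(n,l,round(m['score'],2),X.round(3))
    if n=='side': cv2.imwrite('pics/s32.png',cv2.resize(c['color'][270:420,330:510],(720,600),interpolation=cv2.INTER_CUBIC))
E
```

```text
t: 44.15
tool_pos: [0.406, -0.2636, 0.3288]
orientation: [3.141, -0.002, -0.004]
force: [1.6, -0.6, 1.1]
opening: 0.0603
side gauge_grip 0.95 [ 0.569 -0.265  0.189]
side gauge_grip 0.65 [ 0.71  -0.259  0.159]
side rod_tip 0.91 [ 0.711 -0.259  0.007]
side rod_tip 0.65 [ 0.572 -0.265  0.032]
side stop_face 0.76 [ 0.708 -0.263  0.01 ]
side stop_face 0.53 [ 0.571 -0.266  0.081]
side plug 0.72 [0.396 0.273 0.027]
side plug 0.41 [ 0.392 -0.152 -0.002]
side jug 0.66 [0.417 0.13  0.001]
side jug 0.65 [ 0.597 -0.429  0.004]
side spool 0.66 [0.419 0.129 0.003]
side driver 0.81 [ 0.39  -0.153 -0.001]
side meter 0.62 [ 0.777 -0.117  0.004]
top gauge_grip 0.57 [ 0.711 -0.258  0.155]
top gauge_grip 0.5 [ 0.572 -0.263  0.185]
top gauge_grip 0.49 [ 0.555 -0.164  0.109]
top rod_tip 0.52 [ 0.716 -0.26  -0.003]
top rod_tip 0.43 [ 0.555 -0.164  0.002]
top stop_face 0.6 [ 0.556 -0.167 -0.001]
top stop_face 0.58 [ 0.714 -0.26   0.011]
top plug 0.81 [0.392 0.272 0.025]
top plug 0.51 [0.638 0.036 0.027]
top jug 0.83 [ 0.6   -0.425 -0.   ]
top spool 0.6 [ 0.392 -0.147 -0.004]
top mug 0.93 [ 0.767  0.197 -0.002]
top mug 0.6 [ 0.574 -0.266  0.186]
top driver 0.87 [ 0.391 -0.147 -0.003]
top driver 0.61 [0.641 0.037 0.028]
top meter 0.76 [ 0.78  -0.117 -0.006]
top meter 0.65 [ 0.394 -0.146 -0.001]
top oil 0.74 [ 0.638  0.449 -0.003]
top oil 0.7 [ 0.574 -0.259  0.025]
wrist gauge_grip 0.87 [ 0.572 -0.264  0.191]
wrist gauge_grip 0.84 [ 0.549 -0.17   0.107]
wrist rod_tip 0.88 [ 0.557 -0.164  0.007]
wrist stop_face 0.54 [ 0.572 -0.262  0.081]
wrist stop_face 0.53 [ 0.553 -0.17   0.011]
wrist jug 0.56 [ 0.591 -0.426  0.005]
wrist spool 0.88 [0.417 0.125 0.002]
wrist driver 0.92 [ 0.392 -0.151  0.003]
wrist oil 0.48 [ 0.572 -0.266  0.078]
```

View pics/s32.png

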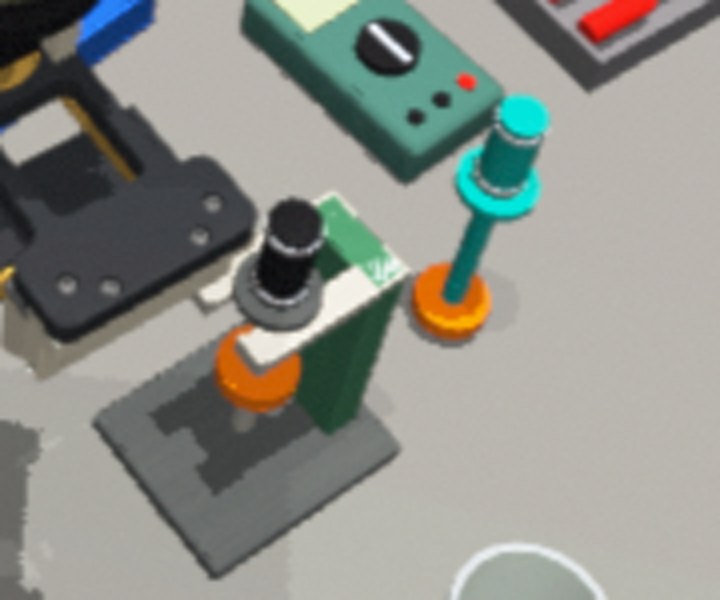

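View pics/side32.png

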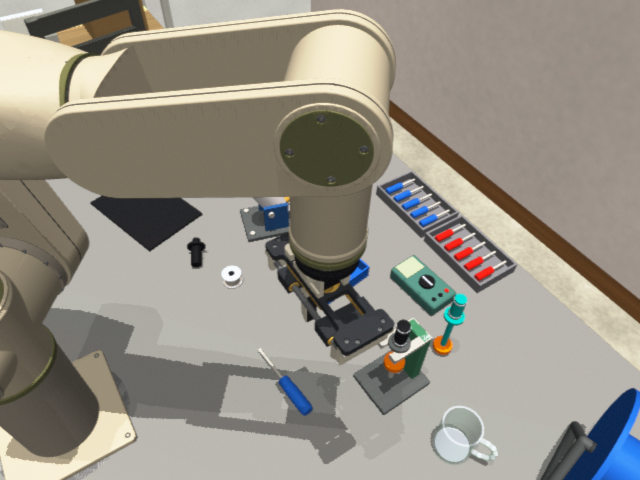

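The gauge hangs level in the fork at (400,335), the stop is still well up the rod, and the robot is clear of everything. The bystanders read within about 7 mm of where they started, and the plug is in the tray. I'm handing the job in.

```bash
python3 -c "
from plant import robot
print(robot.close_job())"
```

```text
the job is handed in; nothing more can be done
None
```

The job is done as asked and handed in at about 45 s on the robot's clock, inside the 72 s limit.

- **Plug:** I pulled the red plug out along the bore axis and left it lying in the blue tray.
- **Tilting the gauge:** The tool can only point down, so I tilted the gauge in the jaws by pushing its stop sideways against the tray's near wall. The first try gave about 27° and the second about 34°. I brought it to 30° with a sideways shift once the rod was in the bore.
- **Measurement:** The rod bottomed at about 48–50 mm. Pressing harder raised the push to roughly 19 N with no movement, well under the piston's 45 N. I held it there for over 3 s. The networks put the tilt at 30.1° and the stop looked flush on the rim.
- **Return:** I righted the gauge by pressing its tip against the tray's far wall and hung it back in the fork. It first touched the fork about 3 mm higher than I predicted, with about 12 N, so I eased up 1 mm before letting go, and it settled level.

**Last checks:**
- The gauge is upright on the tines, with its centre at (0.571, -0.264, 0.188).
- The stop is 49–50 mm above the tip. It read 48–49 mm after leaving the bore, a difference within the network's error.
- The last top and wrist pictures put the listed bystanders within about 7 mm of where they started, close to the network's error.
- The piston face was never visible, so that it did not shift is inferred from the force and the lack of movement.

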